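# Swap a router antenna and show the failing one to the webcam

### The arm

A 6-joint arm with a two-finger parallel gripper is mounted at the origin on the work surface. World frame = base frame: x ahead of the robot, y to its left, z up, the work surface at z = 0. Lengths are in m, angles in rad, forces in N, time in s.
With the tool pointing down it reaches from about 0.35 to 1 m from the base axis. Payload 7.1 kg.
Tool frame: the origin (TCP) lies midway between the tips of the shut fingers; the grasp point (between the pads) lies 19 mm behind it; x points along the fingers, y is the direction in which the jaws open and shut, and the axes are right-handed (so a half turn about x gives the same grasp; the last joint's range is limited). The gripper opens to 85 mm and grips with 20 to 120 N. Pads are 22 mm wide; open, the fingers measure 114 mm over their backs; the gripper's body (76 mm by 85 mm) begins 54 mm behind the grasp point. The pads swing forward as they close: fully open they stand 13 mm farther back than shut.
Start: joints at [1.253, 0.423, 1.63, -0, 1.089, -0.019], TCP at [0.184, 0.597, 0.231] pointing down, gripper open.
Joint ranges: [-3, 3], [-0.9, 2.11], [0.09, 2.58], [-1.31, 4.45], [0.11, 2.69], [-2.54, 2.54]. Speed limits (rad/s): [2.39, 2.39, 3.01, 3.14, 3.14, 3.14].

### API

Orientations are given as a unit quaternion [w, x, y, z].
In Python, from plant import monitor, get_image, manip gives the robot as it stands.
- The arm moves only by the tool drive_tool, never from a script. Its argument "series" is a list of rows, each a list of 5 numbers: the opening, from -1 (shut) to 1 (fully open), so that 0 is half open, then the shift along the tool's x, y, z in mm, then the turn about the tool's x in degrees. A call has 1 to 5 rows; each row shifts and turns the commanded pose from where the row before left it, along the tool's axes as they then stand; what a row does not reach is not made up. A row lasts 1/12 s, in which the tool goes at most 41.7 mm and 7.16 degrees, less where a joint would pass 70% of its speed; a pose out of reach is approached as far as the arm can. A call is refused whole if a number of a shift passes 41.7 or a number of a turn 7.16, either way. A call with a gripper value outside its range is refused whole. The fingers move at their own pace and stop on an object; the grip force is fixed at half the most. Time passes only in rows, so rows that do not move let the fingers close. It gives the time, the measured TCP pose, the force and the opening at its end, in the units of the state.
- monitor.state(): the state, without advancing time (a new reading comes with each control period).
- get_image(name): name is "scene" or "top" or "wrist"; returns a dict with "image" (384x512x3 uint8, blue, green, red), "mtx" (3x3 intrinsics, pixels), "world_to_cam" (4x4, takes a point from world to camera coordinates). Camera axes: x right, y up, looking along -z (the intrinsics and any distortion apply to the point x, -y, -z); pixel columns grow to the right and rows downward; lengths in m; the calibration is good to about 2 mm. A picture is of the moment at which its call begins. There is no depth.
- manip.close_job(): hands the job in, once; it reports no verdict.
The state is a dict: "time": time; "joint_positions": joint angles; "qvel": joint speeds; "tau": joint torques, N m; "tool_pos": TCP position; "tcp_rot": TCP orientation; "contact_force": force on the tool from outside, world axes, zero at the start; "moment": the same for the moment, N m; "opening": finger opening in m.
Only numpy, scipy, OpenCV 4.12 (cv2) and the standard library are available. Lean on these libraries where they do the work, as an engineer would, in place of code of your own. Each camera call takes 0.05 s, during which the arm holds its last target.

### The job

Take the blue-topped spare antenna out of its wooden stand, fit it all the way down on the router's free stub (the one with the blue seal around it) with its strip facing the router's front like the other antennas, and let go of it. Only then pull the red-topped failing antenna off its stub and hold it up to the webcam for the support colleague: upright, its red strip facing the lens, the middle of the strip level with the lens and 15 cm straight in front of it. Finish still holding it there, steady in the air; do not bump the webcam, and leave the two good antennas and the other things on the desk where they are.

Things in the scene. Friction and masses are not known exactly. Their poses are not given: they have to be found in the camera images.
- router: white slab 150 (x) x 250 (y) x 30 mm high, stuck to the desk. Origin: centre of underside; x to its front (green lights), z up. On its top four upright square brass stubs, 9 mm wide, 20 mm tall, the top 5 mm tapered to 4.4 mm, sides parallel to the router's, at x = -45 mm, y = -90, -30, 30, 90 mm. Three carry antennas, one (it varies) is free
- seal: flat blue square seal frame, 30 mm outside, 24 mm inside, 1.4 mm thick, on the router's top around the foot of the free stub. Its axes are parallel to the router's
- seal_c (a point): point on the axis of the free stub, on the router's top (30 mm above the desk): where the centre of the spare's underside must come
- spare: spare antenna, white, blue top and strip, 125 mm tall. Foot 20 x 20 mm, 26 mm high, square bore from below 10.6 mm wide, 22 mm deep. Blade above it to the top 14 (x) x 18 (y) mm. Strip 12 x 50 mm on the +x face. Origin: centre of the underside; z up, x out of the strip's face. Stands loosely in the stand's pocket, underside 6 mm above the desk, strip less than 1 rad from the router's front
- spare_strip (a point): middle of the spare's blue strip, on the blade's face: 7 mm in x and 60 mm up from the spare's origin
- stand: dark wooden block 60 x 60 x 28 mm, fixed to the desk, with a 22 mm square pocket in the middle, 22 mm deep, that holds the spare upright. Origin: centre of its underside, z up
- failing: failing antenna, white, red top and strip, loose on a stub, underside 30 mm above the desk, strip to the router's front; comes off freely after 20 mm straight up. 125 mm tall. Foot 20 x 20 mm, 26 mm high, square bore from below 10.6 mm wide, 22 mm deep. Blade above it to the top 14 (x) x 18 (y) mm. Strip 12 x 50 mm on the +x face. Origin: centre of the underside; z up, x out of the strip's face. 
- failing_strip (a point): middle of the failing antenna's red strip, on the blade's face: 7 mm in x and 60 mm up from the antenna's origin
- good1: good antenna, white with a white top and a grey strip, same shape and size as the failing one, on another stub; leave it alone. Origin: centre of the underside; z up, x out of the strip's face. 
- good2: second good antenna, looks like good1, on another stub; leave it alone. Origin: centre of the underside; z up, x out of the strip's face. 
- webcam: black webcam (head 34 x 90 x 36 mm) on a thin post with a round foot 84 mm across, fixed to the desk; 238 mm tall. Origin: centre of the foot's underside, z up; it looks level along its own -x
- lens (a point): centre of the webcam's lens, 220 mm above the desk, 23 mm in front of the webcam's post
- show (a point): point in the air 150 mm straight in front of the lens and level with it: where the middle of the red strip must be. Axes as the webcam's: the lens lies towards +x
- mug: blue mug, 80 mm across, 90 mm high, loose; origin at the centre of its underside; leave it alone
- mouse: white computer mouse 105 x 60 x 31 mm, loose; origin at the centre of its underside; leave it alone
- screwdriver: screwdriver with an orange handle lying on the desk, loose; leave it alone
- stapler: red stapler 130 x 36 x 44 mm, loose; origin at the centre of its underside; leave it alone
Not all that is in view belongs to the job. Leave any pink look-alike of the failing alone. Leave any purple look-alike of the spare alone.

How it is judged:
On the way, in this order (a step that is already met when the one before it is completed fails the run):
1. the spare antenna is fully down on the free stub, strip to the front, and let go (z of spare in the frame of router between 0.027 and 0.033 m and angle between spare's own z axis and vertical below 0.06 rad and horizontal distance between spare and seal_c below 0.003 m and angle between the x axis of spare and the x axis of router, either way round below 0.2 rad and x of spare_strip in the frame of router above -0.043 m and contact force between spare and the fingers below 0.05 N), for 0.2 s.
2. the failing antenna has been pulled off its stub, in the gripper (z of failing in the frame of router above 0.055 m and contact force between failing and the fingers above 0.5 N), for 0.2 s.
At the end, for the whole second after the job is handed in: Spare fully down on the free stub (3 mm), strip to the front, let go; failing antenna held still by the fingers alone, upright (0.15 rad), strip to the lens (0.2 rad), its middle within 25 mm along and 20 mm across and in height of the point 150 mm before the lens; good ones seated (all of step 1 and x of failing_strip in the frame of show between -0.025 and 0.025 m and y of failing_strip in the frame of show between -0.02 and 0.02 m and z of failing_strip in the frame of show between -0.02 and 0.02 m and angle between failing's own z axis and vertical below 0.15 rad and angle between the x axis of failing and the x axis of webcam, either way round below 0.2 rad and x of lens in the frame of failing above 0.08 m and contact force between failing and the fingers above 0.5 N and linear speed of failing below 0.03 m/s and angular speed of failing below 0.2 rad/s and contact force between failing and webcam below 0.05 N and contact force between failing and router below 0.05 N and contact force between failing and spare below 0.05 N and contact force between failing and stand below 0.05 N and z of good1 in the frame of router between 0.027 and 0.033 m and angle between each of good1, good2's own z axis and vertical below 0.06 rad and z of good2 in the frame of router between 0.027 and 0.033 m); the arm keeps its last pose, push and grip.
It fails at once if a good antenna is pulled up or knocked askew (distance of any of good1, good2 from where it was at the start of the episode above 0.01 m or angle between any of good1, good2's own z axis and vertical above 0.2 rad).
It fails at once if the mug, mouse, screwdriver or stapler is pushed away by more than 3 cm (distance of any of mug, mouse, screwdriver, stapler from where it was at the start of the episode above 0.03 m).
It fails at once if the webcam is knocked (contact force between any of the arm, the fingers, failing, spare and webcam above 3 N).
It also fails if it takes over 61 s, if anything falls off the work surface, if the arm or the gripper's body presses on something with over 40 N, if the wrist force passes 120 N, or if a joint passes its speed limit or range.

## Working session

There is one attempt and no reset: what is moved stays moved. The work goes in short steps, Python scripts to look and compute and a tool call to move; the robot and the scene stay as the last step left them, time stands still between calls to the robot, and variables do not carry over. Pictures are saved under pics/ and viewed, and the job is handed in when it is done.

Besides the shell and the picture viewer there is one more tool, called after "Call:" by a JSON object that holds its "api" and its "payload". drive_tool: Moves the arm, as the interface text tells. Its arguments: {"type":"object","properties":{"series":{"type":"array"}},"required":["series"]}

```bash
mkdir -p pics; ls
python3 - <<'E'
from plant import monitor,get_image
import cv2
s=monitor.state();print({k:s[k] for k in('time','tool_pos','tcp_rot','opening','contact_force')})
for n in('scene','top','wrist'):
    d=get_image(n);cv2.imwrite(f'pics/{n}0.png',d['image']);print(n,d['mtx'].tolist() if hasattr(d['mtx'],'tolist') else d['mtx'],d['world_to_cam'],[k for k in d])
E
```

```text
pics
{'time': 0.0, 'tool_pos': array([0.18375376, 0.59677681, 0.23053749]), 'tcp_rot': array([ 0.69913195,  0.10469528,  0.69932854, -0.10579702]), 'opening': 0.08529507197931571, 'contact_force': array([ 0.49141476, -0.31866402,  0.761552  ])}
scene [[431.95265862743355, 0.0, 259.30747702961565], [0.0, 431.95265862743355, 189.43432097326712], [0.0, 0.0, 1.0]] [[ 0.85304131  0.52142969 -0.02077502 -0.48310082]
 [-0.34363837  0.59125029  0.72961344  0.04839757]
 [ 0.39272535 -0.61525131  0.68354417 -1.53112687]
 [ 0.          0.          0.          1.        ]] ['image', 'mtx', 'world_to_cam']
top [[419.5723810697211, 0.0, 255.40070057012557], [0.0, 419.5723810697211, 203.7108800954193], [0.0, 0.0, 1.0]] [[ 0.01576868 -0.99985246  0.00681212 -0.00576565]
 [ 0.99078675  0.01654151  0.13441726 -0.56753111]
 [-0.13451011  0.00462977  0.99090141 -1.61413822]
 [ 0.          0.          0.          1.        ]] ['image', 'mtx', 'world_to_cam']
wrist [[285.9022947452826, 0.0, 249.75774480699883], [0.0, 285.9022947452826, 191.31797150557335], [0.0, 0.0, 1.0]] [[ 2.93491208e-01  9.55961516e-01 -7.00419191e-04 -6.26362875e-01]
 [-9.03261468e-01  2.77071626e-01 -3.27643151e-01  4.23979883e-02]
 [-3.13020177e-01  9.67930458e-02  9.44801289e-01 -3.80414889e-01]
 [ 0.00000000e+00  0.00000000e+00  0.00000000e+00  1.00000000e+00]] ['image', 'mtx', 'world_to_cam']
```

View pics/scene0.png

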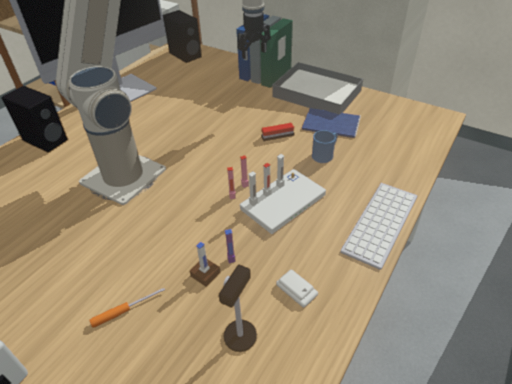

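View pics/top0.png

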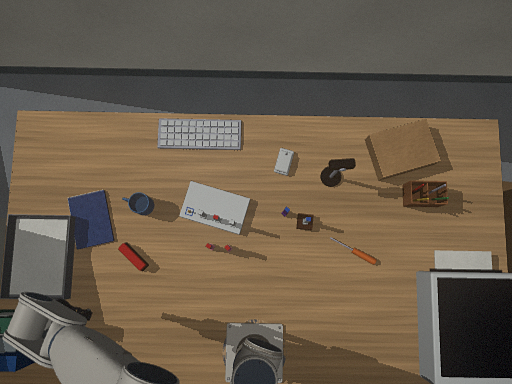

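View pics/wrist0.png

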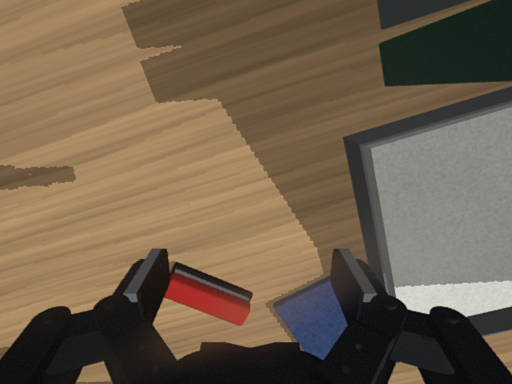

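Run:
```python
import cv2,numpy as np
t=cv2.imread('pics/top0.png');s=cv2.imread('pics/scene0.png')
cv2.imwrite('pics/topc.png',cv2.resize(t[140:270,165:365],None,fx=4,fy=4,interpolation=cv2.INTER_CUBIC))
cv2.imwrite('pics/scc.png',cv2.resize(s[145:295,180:340],None,fx=4,fy=4,interpolation=cv2.INTER_CUBIC)[:600])
```

```text
(no output)
```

View pics/topc.png

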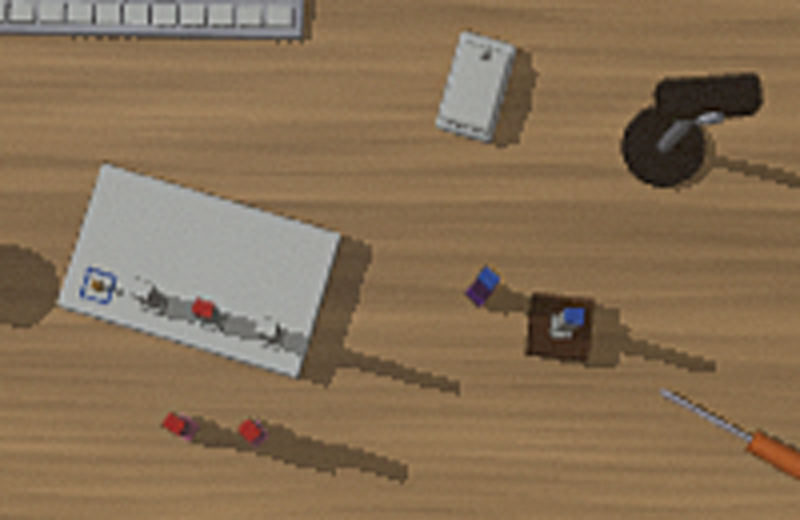

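View pics/scc.png

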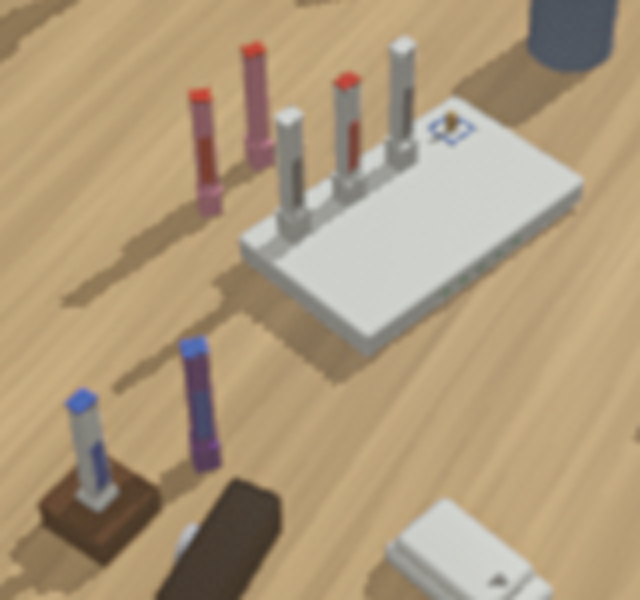

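```bash
cat > h.py <<'E'
import numpy as np,cv2
from scipy.optimize import least_squares
def proj(d,P):
    P=np.atleast_2d(P);W=d['world_to_cam'];c=P@W[:3,:3].T+W[:3,3]
    q=np.c_[c[:,0],-c[:,1],-c[:,2]]@np.asarray(d['mtx']).T
    return q[:,:2]/q[:,2:]
def ray(d,uv,z):
    W=d['world_to_cam'];R=W[:3,:3];o=-R.T@W[:3,3]
    p=np.linalg.inv(d['mtx'])@[uv[0],uv[1],1.];v=R.T@[p[0],-p[1],-p[2]]
    return o+v*(z-o[2])/v[2]
def tri(ds,uvs):
    f=lambda X:np.concatenate([proj(d,X)[0]-u for d,u in zip(ds,uvs)])
    r=least_squares(f,[.6,0,.1]);return r.x,r.fun
def rz(a):
    c,s=np.cos(a),np.sin(a);return np.array([[c,-s,0],[s,c,0],[0,0,1.]])
def fitpose(obs,x0):
    """obs: list of (cam, local pts Nx3, pix Nx2); fit x,y,yaw (z given in pts)"""
    f=lambda x:np.concatenate([(proj(d,np.atleast_2d(L)@rz(x[2]).T+[x[0],x[1],0])-u).ravel() for d,L,u in obs])
    r=least_squares(f,x0);return r.x,r.fun
E
python3 - <<'E'
from h import *
from plant import get_image
T=get_image('top');S=get_image('scene')
a=np.array
tp=lambda x,y:a([x/4+165-.4,y/4+140-.4]); sc=lambda x,y:a([x/4+180-.4,y/4+145-.4])
# router, z=.03 corners
L=a([[.075,.125,.03],[.075,-.125,.03],[-.075,-.125,.03],[-.075,.125,.03]])
ut=a([tp(103,165),tp(340,235),tp(300,377),tp(60,305)])
us=a([sc(582,183),sc(366,340),sc(241,240),sc(456,98)])
for o in ([(T,L,ut)],[(S,L,us)],[(T,L,ut),(S,L,us)]):
    x,f=fitpose(o,[.5,.1,0.]);print('router',x.round(4),f.round(1))
# foot tops etc
def mask(d,hs,box):
    h=cv2.cvtColor(d['image'],cv2.COLOR_BGR2HSV);m=cv2.inRange(h,*hs)
    mm=np.zeros_like(m);x0,y0,x1,y1=box;mm[y0:y1,x0:x1]=m[y0:y1,x0:x1];ys,xs=np.nonzero(mm);return a([xs.mean(),ys.mean()]),len(xs)
R=rz(x[2])
for y in(-.09,-.03,.03,.09): p=R@[-.045,y,.0]+[x[0],x[1],0];print('stub',y,p.round(4))
blue=((100,120,60),(130,255,255))
print('seal',ray(T,tp(98,286),.0314),ray(S,sc(451,128),.0314))
print('failtop',ray(T,tp(204,309),.155),ray(S,sc(347,79),.155))
print('spare top',ray(T,tp(574,316),.131),ray(S,sc(82,400),.131))
print('purple top',ray(T,tp(488,278),.125),ray(S,sc(194,346),.125))
print('pinks',ray(T,tp(176,424),.125),ray(T,tp(250,431),.125))
st=a([[-1,-1],[1,-1],[1,1],[-1,1]])*.03
print('stand',[ray(T,tp(*u),.028).round(3) for u in((528,293),(593,298),(588,362),(526,354))],[ray(S,sc(*u),.028).round(3) for u in((40,506),(160,490),(105,557),(90,452))])
print('foot cam',ray(T,tp(662,147),.0))
print('mug',ray(T,(142,203),.09),'mouse',ray(T,(285,161),.02))
E
python3 - <<'E'
import cv2
t=cv2.imread('pics/top0.png');s=cv2.imread('pics/scene0.png')
a=cv2.resize(t[145:195,310:365],None,fx=8,fy=8,interpolation=cv2.INTER_CUBIC)
b=cv2.resize(s[250:355,180:270],None,fx=5,fy=5,interpolation=cv2.INTER_CUBIC)
cv2.imwrite('pics/wt.png',a);cv2.imwrite('pics/ws.png',b)
E
```

```text
router [ 0.5525  0.1638 -0.2694] [-0.1 -0.5  0.9 -0.4  0.   0.4 -0.8  0.5]
router [ 0.5574  0.163  -0.2754] [ 1.3 -0.2  0.2  0.4 -1.3 -0.2 -0.3 -0.3]
router [ 0.5552  0.1638 -0.2722] [ 0.  -1.2  0.9 -1.  -0.  -0.2 -0.8 -0.3  0.8 -0.7 -0.1 -0.  -1.7 -0.5
 -0.9 -0.7]
stub -0.09 [0.4877 0.0892 0.    ]
stub -0.03 [0.5038 0.147  0.    ]
stub 0.03 [0.5199 0.2048 0.    ]
stub 0.09 [0.5361 0.2626 0.    ]
seal [0.53474224 0.26424113 0.0314    ] [0.53642216 0.26462835 0.0314    ]
failtop [0.50103617 0.14808862 0.155     ] [0.50401112 0.14936969 0.155     ]
spare top [ 0.5026252 -0.1920147  0.131    ] [ 0.50628452 -0.19215881  0.131     ]
purple top [ 0.53746794 -0.11268675  0.125     ] [ 0.53952295 -0.11252655  0.125     ]
pinks [0.39747811 0.17348425 0.125     ] [0.39216258 0.10533145 0.125     ]
stand [array([ 0.535, -0.16 ,  0.028]), array([ 0.531, -0.224,  0.028]), array([ 0.468, -0.219,  0.028]), array([ 0.475, -0.158,  0.028])] [array([ 0.476, -0.22 ,  0.028]), array([ 0.54 , -0.167,  0.028]), array([ 0.54 , -0.231,  0.028]), array([ 0.478, -0.165,  0.028])]
foot cam [ 0.69024263 -0.29907775  0.        ]
mug [0.55605971 0.43551118 0.09      ] mouse [ 0.74616045 -0.11347118  0.02      ]
```

View pics/wt.png

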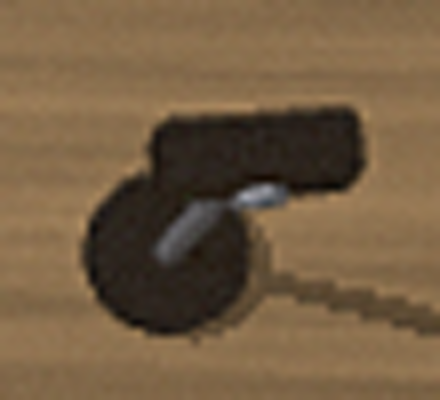

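View pics/ws.png

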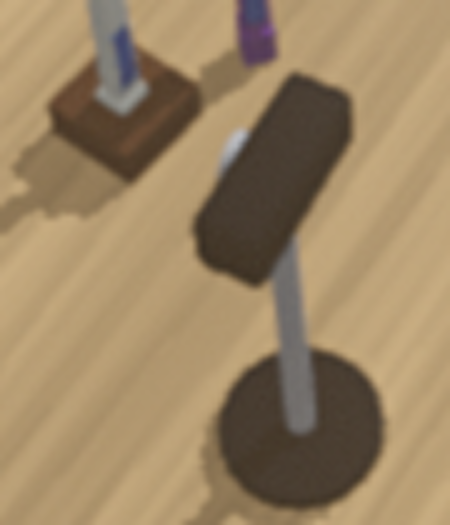

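```bash
cat >> h.py <<'E'
from scipy.spatial.transform import Rotation as Ro
def toolR(q): return Ro.from_quat(np.roll(q,-1)).as_matrix()
def plan(target,yaw=None,show=True):
    """print shift in tool axes (mm) from current TCP to target; yaw= desired world direction angle of tool y"""
    from plant import monitor
    s=monitor.state();R=toolR(s['tcp_rot']);p=s['tool_pos']
    ty=np.arctan2(R[1,1],R[0,1])
    print('t',round(s['time'],2),'tcp',p.round(4),'toolx',R[:,0].round(3),'yaw_y',round(ty,3),'open',round(s['opening'],4),'F',s['contact_force'].round(1),'q',np.round(s['joint_positions'],2))
    if target is not None: print(' d_tool mm',(R.T@(np.array(target)-p)*1e3).round(1),'dist')
    if yaw is not None:
        d=(yaw-ty+np.pi/2)%np.pi-np.pi/2
        # turning about tool x (down) by +a turns world yaw by -a
        print(' turn deg about toolx',round(float(np.degrees(d)*np.sign(R[2,0])),2))
E
python3 - <<'E'
from h import *
from plant import get_image
T=get_image('top');S=get_image('scene')
plan([.49,-.19,.33],-.06)
t=lambda x,y:(x/8+310-.4,y/8+145-.4); s=lambda x,y:(x/5+180-.4,y/5+250-.4)
print('lens',tri([T,S],[t(262,195),s(233,152)]),ray(T,t(262,195),.22),ray(S,s(233,152),.22))
print('foot',ray(T,t(166,252),0),ray(S,s(300,430),0))
c=[ray(T,t(*u),.238) for u in((155,120),(355,105))];print(c)
c=[ray(S,s(*u),.238) for u in((295,73),(350,98),(195,225))];print(c)
E
```

```text
t 0.35 tcp [0.1839 0.5972 0.2311] toolx [-0. -0. -1.] yaw_y 1.272 open 0.0852 F [-0.1 -0.3  0.2] q [ 1.25  0.42  1.63  0.    1.09 -0.02]
 d_tool mm [ -98.6 -662.2  524.2] dist
 turn deg about toolx 76.32
lens (array([ 0.67154527, -0.30011983,  0.22642295]), array([-0.16229358, -0.18313725, -0.14647258,  0.02388996])) [ 0.67233797 -0.30206733  0.22      ] [ 0.66881188 -0.29643676  0.22      ]
foot [ 0.69129691 -0.30010538  0.        ] [ 0.6903384  -0.29713086  0.        ]
[array([ 0.7011026 , -0.25156026,  0.238     ]), array([ 0.70938837, -0.33961426,  0.238     ])]
[array([ 0.67699721, -0.25832519,  0.238     ]), array([ 0.70485784, -0.25737239,  0.238     ]), array([ 0.68409906, -0.3437341 ,  0.238     ])]
```

Call:
{"api": "drive_tool", "payload": {"series": [[1,-20,-20,27,7],[1,-20,-20,27,7],[1,-20,-22,25,7],[1,-20,-25,22,7],[1,-20,-28,18,7]]}}

```text
time: 0.77
tool_pos: [0.2262, 0.4419, 0.3319]
tcp_rot: [0.634, 0.313, 0.634, -0.313]
contact_force: [-0.7, -0.1, 1.1]
opening: 0.0854
```

```bash
python3 -c "
from h import *
plan([.48,-.19,.33],-.06)"
```

```text
t 0.77 tcp [0.2262 0.4419 0.3319] toolx [ 0. -0. -1.] yaw_y 0.654 open 0.0854 F [-0.7 -0.1  1.1] q [ 1.07  0.12  1.8  -0.    1.22  0.42]
 d_tool mm [   2.2 -182.8  656. ] dist
 turn deg about toolx 40.89
```

Call:
{"api": "drive_tool", "payload": {"series": [[1,0,-10,40,7],[1,0,-6,40,7],[1,0,0,41,7],[1,0,4,41,7],[1,0,8,40,7]]}}

```text
time: 1.18
tool_pos: [0.3044, 0.253, 0.3316]
tcp_rot: [0.511, 0.489, 0.511, -0.488]
contact_force: [1.4, 0.2, -0.1]
opening: 0.0855
```

Call:
{"api": "drive_tool", "payload": {"series": [[1,0,13,38,6],[1,0,15,38,0],[1,0,15,38,0],[1,0,15,38,0],[1,0,15,38,0]]}}

```text
time: 1.6
tool_pos: [0.3708, 0.0605, 0.3317]
tcp_rot: [0.487, 0.514, 0.486, -0.513]
contact_force: [0.8, 1.5, -1.2]
opening: 0.0854
```

Call:
{"api": "drive_tool", "payload": {"series": [[1,0,15,38,0],[1,0,15,38,0],[1,0,15,38,0],[1,0,15,38,0],[1,0,15,38,0]]}}

```text
time: 2.02
tool_pos: [0.4354, -0.1337, 0.3316]
tcp_rot: [0.486, 0.514, 0.486, -0.513]
contact_force: [1.0, 0.3, -0.5]
opening: 0.0858
```

```bash
python3 -c "
from h import *
plan([.48,-.19,.33],-.06)"
```

```text
t 2.02 tcp [ 0.4354 -0.1337  0.3316] toolx [ 0.001 -0.    -1.   ] yaw_y -0.055 open 0.0858 F [ 1.   0.3 -0.5] q [-0.32  0.05  1.88  0.    1.21 -0.27]
 d_tool mm [ 1.6 47.6 53.8] dist
 turn deg about toolx 0.28
```

Call:
{"api": "drive_tool", "payload": {"series": [[1,0,24,27,0],[1,0,24,27,0],[1,0,0,0,0],[1,0,0,0,0]]}}

```text
time: 2.35
tool_pos: [0.4807, -0.1893, 0.3308]
tcp_rot: [-0.485, -0.514, -0.486, 0.514]
contact_force: [-0.4, 0.4, -0.5]
opening: 0.0855
```

```bash
python3 -c "
from h import *
from plant import get_image
d=get_image('wrist');cv2.imwrite('pics/w1.png',d['image']);W=d['world_to_cam'];print(-W[:3,:3].T@W[:3,3],-W[2,:3])
plan([.48,-.19,.33],-.06)"
```

```text
[ 0.48593504 -0.10279098  0.47304214] [-0.01977537 -0.32677989 -0.94489356]
t 2.4 tcp [ 0.48   -0.1882  0.3308] toolx [-0.001  0.001 -1.   ] yaw_y -0.056 open 0.0854 F [0.6 1.  0.4] q [-0.4   0.15  1.76  0.    1.23 -0.34]
 d_tool mm [0.8 0.1 1.8] dist
 turn deg about toolx 0.25
```

View pics/w1.png

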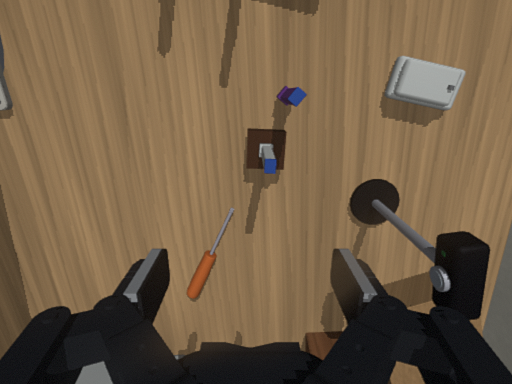

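```bash
python3 -c "
import cv2
t=cv2.imread('pics/w1.png')
cv2.imwrite('pics/w1a.png',cv2.resize(t[120:180,235:300],None,fx=9,fy=9,interpolation=cv2.INTER_CUBIC))
cv2.imwrite('pics/w1b.png',cv2.resize(t[170:330,340:500],None,fx=3.7,fy=3.7,interpolation=cv2.INTER_CUBIC))"
```

```text
(no output)
```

View pics/w1a.png

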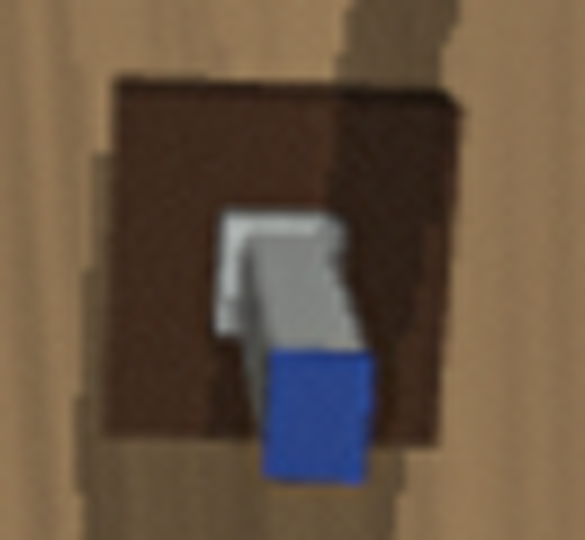

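View pics/w1b.png

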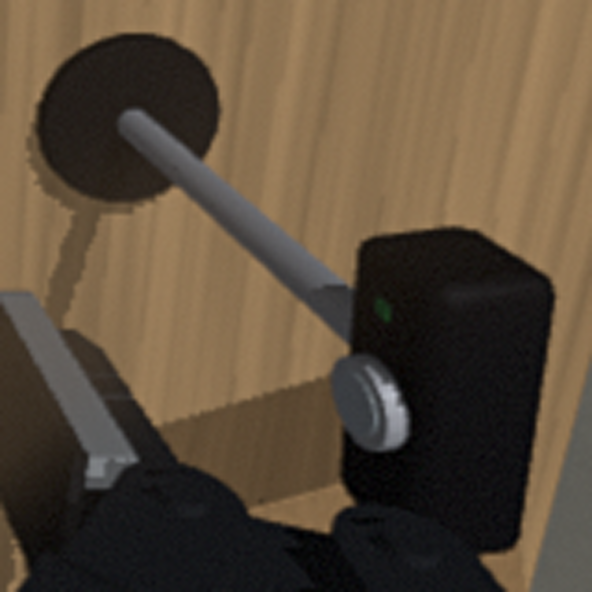

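```bash
python3 -c "
from h import *
from plant import get_image
d=get_image('wrist');a=np.array
c=lambda x,y:a([x/9+235-.44,y/9+120-.44]);e=lambda x,y:a([x/3.7+340-.36,y/3.7+170-.36])
# blade top: local x (+)->image right, y(+)->up
L=a([[-.007,.009,.131],[.007,.009,.131],[.007,-.009,.131],[-.007,-.009,.131]])
U=a([c(273,350),c(374,350),c(368,483),c(263,480)])
print('spare top',fitpose([(d,L,U)],[.5,-.19,0]))
L2=a([[-.01,.01,.032],[.01,.01,.032],[-.01,-.01,.032]]);U2=a([c(222,213),c(342,215),c(215,333)])
print('foot',fitpose([(d,L2,U2)],[.5,-.19,0]))
L3=a([[-.03,.03,.028],[.03,.03,.028],[.03,-.03,.028],[-.03,-.03,.028]]);U3=a([c(115,78),c(463,97),c(438,446),c(104,436)])
print('stand',fitpose([(d,L3,U3)],[.5,-.19,0]))
print('lens',ray(d,e(355,397),.22),'foot',ray(d,e(128,118),0))
print('head',[ray(d,e(*u),.238) for u in((362,236),(465,228),(553,285),(447,300))])
"
```

```text
spare top (array([ 0.50467738, -0.18816631, -0.08313255]), array([-0.19692227,  0.00222043,  0.06673764,  0.32893848, -0.11955949,
       -0.1796578 ,  0.25197155, -0.16346314]))
foot (array([ 0.50395576, -0.1875252 , -0.08277196]), array([ 0.03592699,  0.13429976, -0.34720832,  0.28074707,  0.31585497,
       -0.43270694]))
stand (array([ 0.50450758, -0.18728055, -0.09253889]), array([-0.13643432,  0.91206091,  0.27895553,  0.31549496,  0.0758459 ,
       -0.51841495, -0.22397191, -0.80507714]))
lens [ 0.66828722 -0.29401782  0.22      ] foot [ 0.69433457 -0.29618439  0.        ]
head [array([ 0.64958987, -0.23294464,  0.238     ]), array([ 0.67457258, -0.23208089,  0.238     ]), array([ 0.6996882 , -0.24939602,  0.238     ]), array([ 0.67390606, -0.25232594,  0.238     ])]
```

```bash
python3 -c "
from h import *
plan([.505,-.190,.095],-.083)"
```

```text
t 2.45 tcp [ 0.4797 -0.1875  0.3309] toolx [-0.001  0.001 -1.   ] yaw_y -0.055 open 0.0852 F [ 0.5 -0.2 -0.3] q [-0.4   0.15  1.76  0.    1.23 -0.34]
 d_tool mm [235.9  25.7   1.2] dist
 turn deg about toolx 1.63
```

Call:
{"api": "drive_tool", "payload": {"series": [[1,10,12,1,1.6],[1,30,13,0,0],[1,35,0,0,0],[1,35,0,0,0],[1,0,0,0,0]]}}

```text
time: 2.87
tool_pos: [0.5008, -0.1878, 0.2158]
tcp_rot: [-0.476, -0.518, -0.483, 0.521]
contact_force: [-1.6, 1.6, -0.7]
opening: 0.0861
```

```bash
python3 -c "
from h import *
from plant import get_image
d=get_image('wrist');cv2.imwrite('pics/w2.png',d['image'])
plan([.505,-.190,.095],-.083)"
```

```text
t 2.92 tcp [ 0.5024 -0.1886  0.2189] toolx [-0.007  0.003 -1.   ] yaw_y -0.081 open 0.0855 F [ 1.  -0.2 -0.2] q [-0.38  0.31  1.83  0.    1.   -0.3 ]
 d_tool mm [123.9   3.5   1.4] dist
 turn deg about toolx 0.12
```

View pics/w2.png

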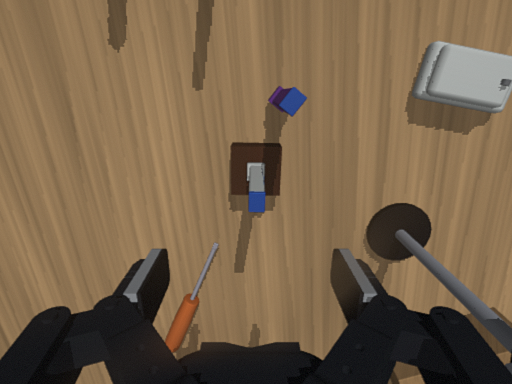

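Call:
{"api": "drive_tool", "payload": {"series": [[1,25,4,0,0],[1,25,1,0,0],[1,0,0,0,0],[1,0,0,0,0]]}}

```text
time: 3.25
tool_pos: [0.5104, -0.1908, 0.1729]
tcp_rot: [0.479, 0.52, 0.479, -0.52]
contact_force: [0.6, 0.1, 0.2]
opening: 0.0857
```

```bash
python3 -c "
from h import *
from plant import get_image
d=get_image('wrist');cv2.imwrite('pics/w3.png',d['image'])
h=cv2.cvtColor(d['image'],cv2.COLOR_BGR2HSV);m=cv2.inRange(h,(105,150,80),(120,255,255));m[:130]=0;m[:,:200]=0;m[:,320:]=0
ys,xs=np.nonzero(m);u=(xs.mean(),ys.mean());print(u,len(xs),ray(d,u,.131),cv2.minAreaRect(np.c_[xs,ys].astype(np.float32)))
plan([.505,-.190,.095],-.083)
cv2.imwrite('pics/w3.png',cv2.resize(d['image'][130:384,130:370],None,fx=2.3,fy=2.3))"
```

```text
(np.float64(242.8139534883721), np.float64(219.83255813953488)) 430 [ 0.50566409 -0.18882602  0.131     ] ((243.0, 219.5), (23.0, 18.0), 90.0)
t 3.3 tcp [ 0.5111 -0.1911  0.1736] toolx [ 0.002 -0.001 -1.   ] yaw_y -0.082 open 0.0853 F [0.3 0.2 0.6] q [-0.38  0.38  1.85  0.    0.9  -0.3 ]
 d_tool mm [78.6 -6.3 -0.7] dist
 turn deg about toolx 0.06
```

View pics/w3.png

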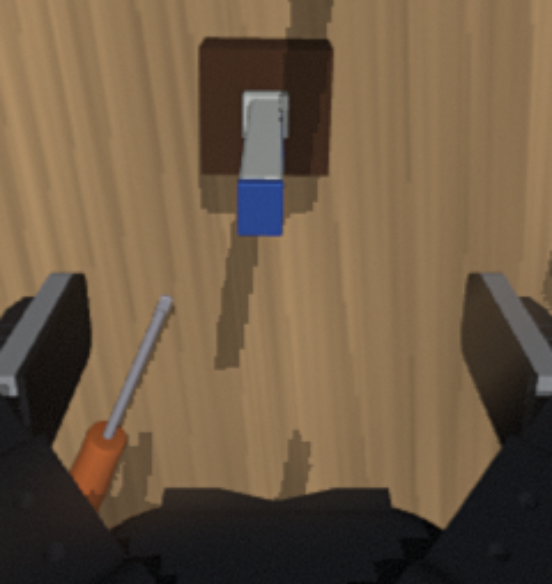

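Call:
{"api": "drive_tool", "payload": {"series": [[1,25,-6,-1,0],[1,27,0,0,0],[1,26,0,0,0],[1,0,0,0,0],[1,0,0,0,0]]}}

```text
time: 3.72
tool_pos: [0.5047, -0.1897, 0.0946]
tcp_rot: [0.479, 0.52, 0.479, -0.52]
contact_force: [-0.4, 0.1, 1.3]
opening: 0.0854
```

```bash
python3 -c "
from h import *
from plant import get_image
d=get_image('wrist')
plan([.505,-.190,.095],-.083)
cv2.imwrite('pics/w4.png',cv2.resize(d['image'][130:384,130:370],None,fx=2.3,fy=2.3))"
```

```text
t 3.77 tcp [ 0.5056 -0.1901  0.0954] toolx [ 0.002 -0.001 -1.   ] yaw_y -0.082 open 0.0849 F [-0.4 -0.2  0.6] q [-0.38  0.5   1.9  -0.    0.74 -0.3 ]
 d_tool mm [ 0.4 -0.6 -0. ] dist
 turn deg about toolx 0.04
```

View pics/w4.png

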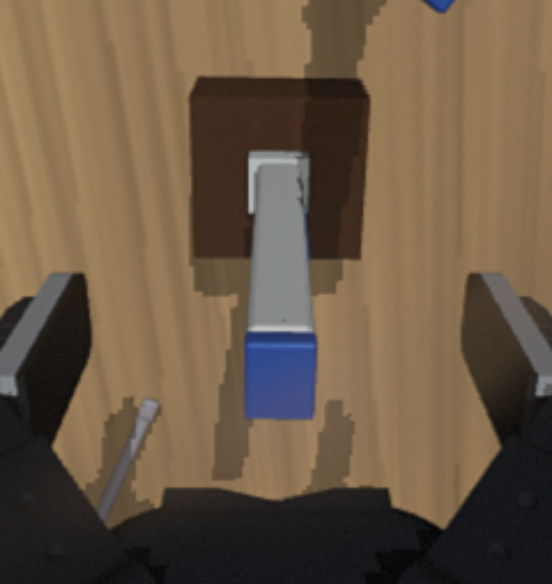

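Call:
{"api": "drive_tool", "payload": {"series": [[-1,0,0,0,0],[-1,0,0,0,0],[-1,0,0,0,0],[-1,0,0,0,0],[-1,0,0,0,0]]}}

```text
time: 4.18
tool_pos: [0.5045, -0.1897, 0.0939]
tcp_rot: [0.479, 0.52, 0.479, -0.52]
contact_force: [-0.1, -0.3, -0.7]
opening: 0.0258
```

Call:
{"api": "drive_tool", "payload": {"series": [[-1,0,0,0,0],[-1,0,0,0,0],[-1,0,0,0,0]]}}

```text
time: 4.43
tool_pos: [0.5044, -0.1897, 0.0937]
tcp_rot: [0.479, 0.52, 0.479, -0.52]
contact_force: [-0.4, -0.1, 6.2]
opening: 0.0135
```

Call:
{"api": "drive_tool", "payload": {"series": [[-1,-10,0,0,0],[-1,-20,0,0,0],[-1,0,0,0,0]]}}

```text
time: 4.68
tool_pos: [0.5061, -0.1903, 0.1262]
tcp_rot: [0.48, 0.521, 0.478, -0.519]
contact_force: [1.5, 0.3, -0.1]
opening: 0.0135
```

```bash
python3 -c "
from h import *
from plant import get_image
d=get_image('wrist')
plan([.505,-.190,.095],-.083)
cv2.imwrite('pics/w5.png',cv2.resize(d['image'][130:384,130:370],None,fx=2.3,fy=2.3))"
```

```text
t 4.73 tcp [ 0.5054 -0.19    0.125 ] toolx [ 0.003 -0.001 -1.   ] yaw_y -0.082 open 0.0137 F [-0.5 -0.3 -1.1] q [-0.38  0.45  1.89 -0.    0.8  -0.3 ]
 d_tool mm [30.  -0.5 -0. ] dist
 turn deg about toolx 0.04
```

View pics/w5.png

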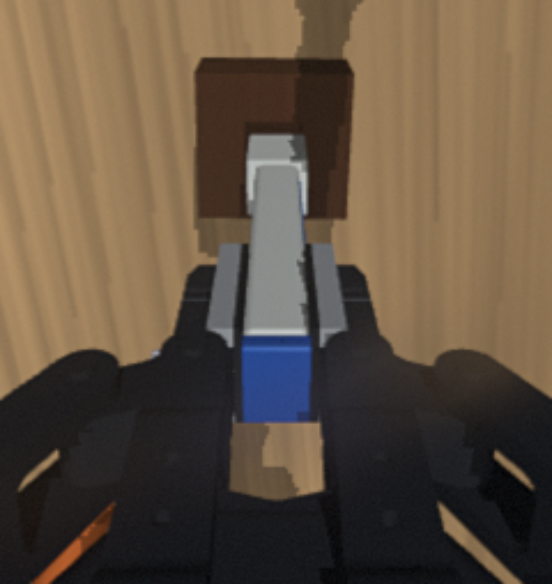

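Call:
{"api": "drive_tool", "payload": {"series": [[-1,-35,0,0,0],[-1,-40,0,0,0],[-1,-40,0,0,0],[-1,-35,0,-15,2],[-1,-25,0,-30,3]]}}

```text
time: 5.15
tool_pos: [0.5093, -0.1465, 0.3011]
tcp_rot: [0.456, 0.542, 0.454, -0.541]
contact_force: [0.5, 0.3, 0.3]
opening: 0.0135
```

```bash
python3 -c "
from h import *
plan([.536,.264,.30],-.272)"
```

```text
t 5.15 tcp [ 0.5093 -0.1465  0.3011] toolx [ 0.002 -0.002 -1.   ] yaw_y -0.174 open 0.0135 F [0.5 0.3 0.3] q [-0.3   0.2   1.77 -0.    1.16 -0.13]
 d_tool mm [   0.5  -44.8 -408.9] dist
 turn deg about toolx 5.61
```

Call:
{"api": "drive_tool", "payload": {"series": [[-1,0,-8,-38,3],[-1,0,-8,-39,2.6],[-1,0,-8,-39,0],[-1,0,-8,-39,0],[-1,0,-8,-39,0]]}}

```text
time: 5.57
tool_pos: [0.5152, 0.0547, 0.2977]
tcp_rot: [-0.429, -0.562, -0.429, 0.563]
contact_force: [0.9, 0.3, -0.8]
opening: 0.0132
```

Call:
{"api": "drive_tool", "payload": {"series": [[-1,0,-8,-39,0],[-1,0,-8,-39,0],[-1,0,-8,-39,0],[-1,0,-8,-39,0],[-1,0,-8,-30,0]]}}

```text
time: 5.98
tool_pos: [0.526, 0.2456, 0.2974]
tcp_rot: [-0.429, -0.562, -0.429, 0.562]
contact_force: [0.6, -0.6, -0.5]
opening: 0.0136
```

Call:
{"api": "drive_tool", "payload": {"series": [[-1,0,0,0,0],[-1,0,0,0,0]]}}

```text
time: 6.15
tool_pos: [0.5258, 0.2442, 0.2971]
tcp_rot: [-0.43, -0.561, -0.43, 0.562]
contact_force: [0.8, -0.1, -0.6]
opening: 0.0134
```

```bash
python3 -c "
from h import *
from plant import get_image
plan([.536,.264,.30],-.272)
for n in('wrist','top','scene'):
    d=get_image(n);np.save('pics/'+n+'.npy',d,allow_pickle=True);cv2.imwrite(f'pics/a_{n}.png',d['image'])
t=cv2.imread('pics/a_top.png');cv2.imwrite('pics/a_topc.png',cv2.resize(t[150:270,140:290],None,fx=4.5,fy=4.5,interpolation=cv2.INTER_CUBIC))
t=cv2.imread('pics/a_scene.png');cv2.imwrite('pics/a_scenec.png',cv2.resize(t[90:240,210:350],None,fx=4,fy=4,interpolation=cv2.INTER_CUBIC))
"
```

```text
t 6.15 tcp [0.5258 0.2442 0.2971] toolx [-0.002 -0.001 -1.   ] yaw_y -0.264 open 0.0134 F [ 0.8 -0.1 -0.6] q [ 0.41  0.29  1.67 -0.    1.19  0.68]
 d_tool mm [ -3.    4.7 -21.8] dist
 turn deg about toolx 0.44
```

View pics/a_wrist.png

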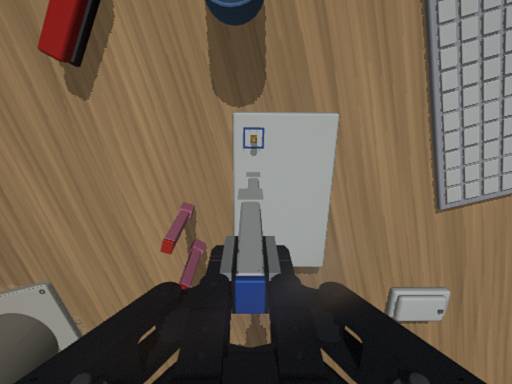

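View pics/a_topc.png

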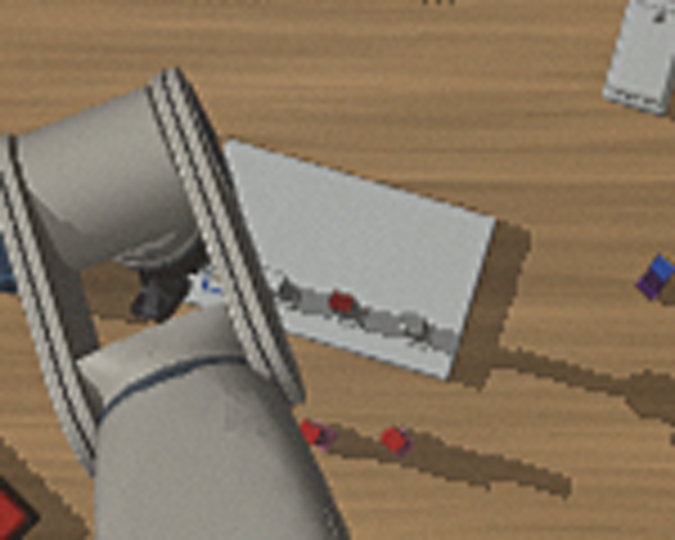

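View pics/a_scenec.png

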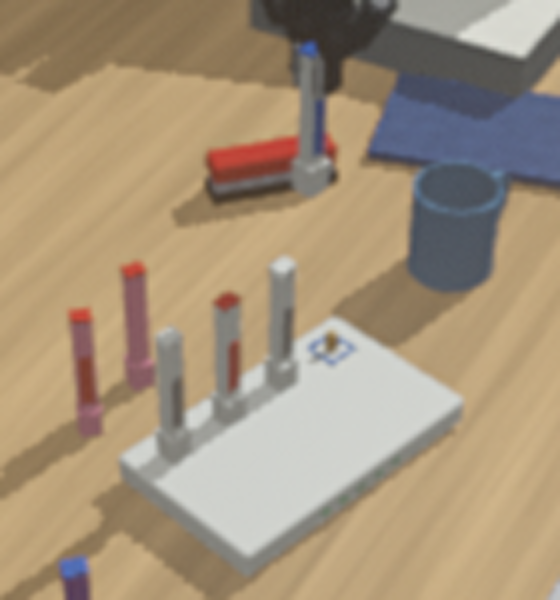

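```bash
python3 -c "
import cv2
t=cv2.imread('pics/a_wrist.png')
cv2.imwrite('pics/b1.png',cv2.resize(t[190:320,210:290],None,fx=7,fy=4.6,interpolation=cv2.INTER_CUBIC))
cv2.imwrite('pics/b2.png',cv2.resize(t[105:190,225:345],None,fx=6,fy=6,interpolation=cv2.INTER_CUBIC))
"
```

```text
(no output)
```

View pics/b1.png

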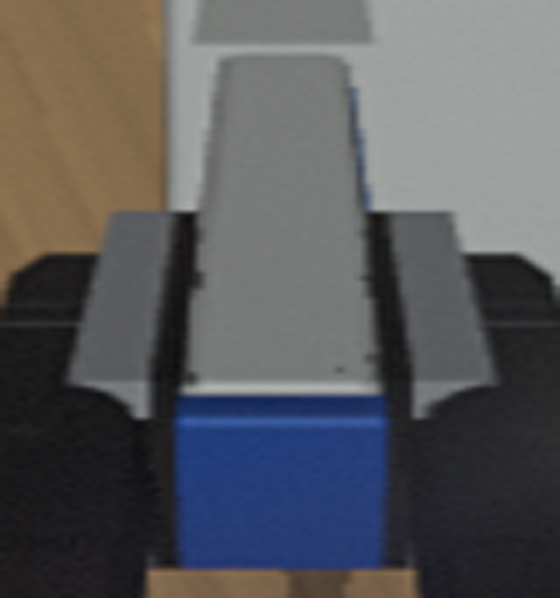

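View pics/b2.png

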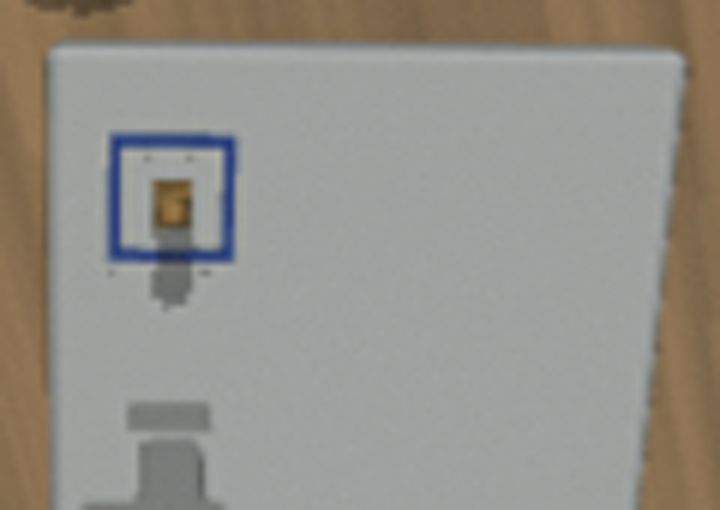

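```bash
python3 -c "
import cv2
t=cv2.imread('pics/a_wrist.png')
cv2.imwrite('pics/b3.png',cv2.resize(t[120:240,215:295],None,fx=5,fy=5,interpolation=cv2.INTER_CUBIC))
"
```

```text
(no output)
```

View pics/b3.png

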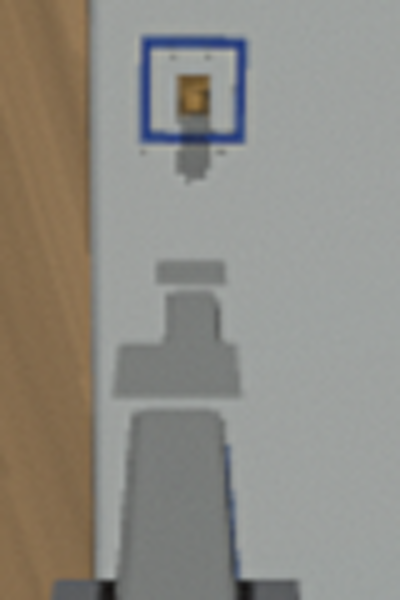

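```bash
cat > f1.py <<'E'
from h import *
a=np.array
d=np.load('pics/wrist.npy',allow_pickle=True).item()
k=lambda x,y:[x/5+215-.4,y/5+120-.4]
U=a([k(120,343),k(237,343),k(112,398),k(241,398),[235.0,276.8],[265.0,276.8],[265,313.5],[235.4,313.5]])
L=a([[-.01,.01,0],[.01,.01,0],[-.01,.01,.026],[.01,.01,.026],[-.007,.009,.125],[.007,.009,.125],[.007,-.009,.125],[-.007,-.009,.125]])
f=lambda x:(proj(d,L@rz(x[2]).T+x[[0,1,3]])-U).ravel()
r=least_squares(f,[.526,.244,-.27,.209]);print(r.x,r.fun.round(1))
g=lambda x:(proj(d,L@Ro.from_rotvec([x[4],x[5],x[2]]).as_matrix().T+x[[0,1,3]])-U).ravel()
r=least_squares(g,[.526,.244,-.27,.209,0,0]);print(r.x,r.fun.round(1))
S=a([k(143,39),k(244,39),k(246,141),k(140,142)])
Ls=a([[-.015,.015,.0314],[.015,.015,.0314],[.015,-.015,.0314],[-.015,-.015,.0314]])
print('seal',fitpose([(d,Ls,S)],[.53,.26,-.27]))
print('stubtop',ray(d,k(194,94),.05))
E
python3 f1.py
```

```text
[ 0.52547093  0.24319777 -0.25788095  0.20672009] [-0.  -0.3 -0.1 -0.4  0.2 -0.6  0.3 -0.7 -0.8  2.4  0.6  2.3  0.1 -1.9
 -0.3 -1.8]
[ 0.5256038   0.2440179  -0.25945811  0.21157796 -0.02573494  0.00435201] [-0.4  0.5  0.   0.4 -0.1 -0.3  0.6 -0.4 -1.4  0.9  1.4  0.9  0.9 -1.
 -1.  -1. ]
seal (array([ 0.53619953,  0.26735458, -0.26118909]), array([-0.63870319, -0.35872914,  0.57868635, -0.39959   , -0.11853321,
        0.48647431,  0.1796847 ,  0.32156925]))
stubtop [0.53674845 0.26928011 0.05      ]
```

Call:
{"api": "drive_tool", "payload": {"series": [[-1,0,4.4,-22.5,0],[-1,35,0,0,0],[-1,40,0,0,0],[-1,40,0,0,0],[-1,29,0,0,0]]}}

```text
time: 6.72
tool_pos: [0.5357, 0.2612, 0.1515]
tcp_rot: [-0.428, -0.562, -0.428, 0.564]
contact_force: [0.1, -0.5, -0.4]
opening: 0.0134
```

Call:
{"api": "drive_tool", "payload": {"series": [[-1,0,0,0,0],[-1,0,0,0,0]]}}

```text
time: 6.88
tool_pos: [0.5362, 0.2618, 0.1534]
tcp_rot: [-0.428, -0.561, -0.429, 0.564]
contact_force: [0.5, -0.2, -0.3]
opening: 0.0132
```

```bash
python3 -c "
from h import *
from plant import get_image
plan([.536,.265,.118],-.265)
for n in('wrist','top','scene'):
    d=get_image(n);np.save('pics/'+n+'.npy',d,allow_pickle=True);cv2.imwrite(f'pics/c_{n}.png',d['image'])
t=cv2.imread('pics/c_wrist.png');cv2.imwrite('pics/c_w.png',cv2.resize(t[120:320,210:300],None,fx=6,fy=3,interpolation=cv2.INTER_CUBIC))
t=cv2.imread('pics/c_scene.png');cv2.imwrite('pics/c_s.png',cv2.resize(t[110:210,260:340],None,fx=6,fy=6,interpolation=cv2.INTER_CUBIC))
"
```

```text
t 6.88 tcp [0.5362 0.2618 0.1534] toolx [-0.003 -0.002 -1.   ] yaw_y -0.269 open 0.0132 F [ 0.5 -0.2 -0.3] q [ 0.43  0.48  1.75 -0.    0.92  0.7 ]
 d_tool mm [35.4 -1.  -3.1] dist
 turn deg about toolx -0.23
```

View pics/c_w.png

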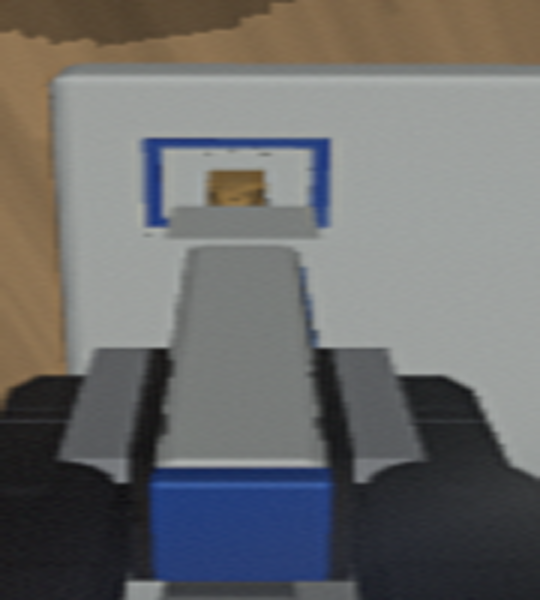

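View pics/c_s.png

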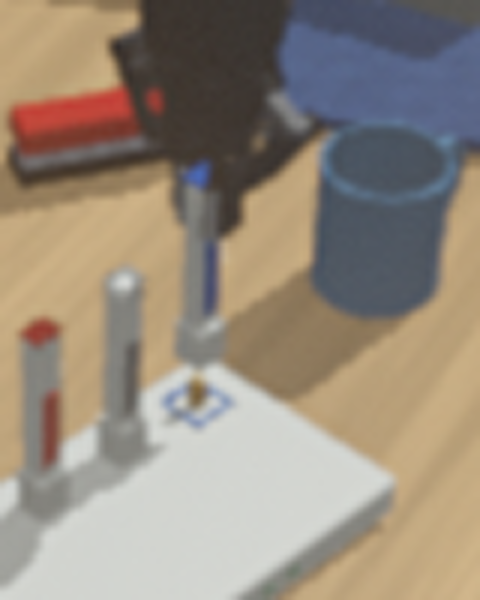

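```bash
cat > f2.py <<'E'
from h import *
a=np.array
d=np.load('pics/wrist.npy',allow_pickle=True).item()
k=lambda x,y:[x/6+210-.42,y/3+120-.33]
U=a([k(170,207),k(317,207),k(165,238),k(318,238),k(150,468),k(331,468),k(331,580),k(152,580)])
L=a([[-.01,.01,0],[.01,.01,0],[-.01,.01,.026],[.01,.01,.026],[-.007,.009,.125],[.007,.009,.125],[.007,-.009,.125],[-.007,-.009,.125]])
f=lambda x:(proj(d,L@rz(x[2]).T+x[[0,1,3]])-U).ravel()
g=lambda x:(proj(d,L@Ro.from_rotvec([x[4],x[5],x[2]]).as_matrix().T+x[[0,1,3]])-U).ravel()
r=least_squares(f,[.526,.244,-.27,.06]);print(r.x,r.fun.round(1))
r=least_squares(g,[.526,.244,-.27,.06,0,0]);print(r.x,r.fun.round(1))
r=least_squares(f,[.526,.244,-.27,.06]);
# foot only with z fixed from TCP
z0=.1534-.0877
ff=lambda x:(proj(d,L[:4]@rz(x[2]).T+[x[0],x[1],z0])-U[:4]).ravel()
print('foot',least_squares(ff,[.53,.26,-.27]).x)
S=a([k(142,138),k(331,138)])
Ls=a([[-.015,.015,.0314],[.015,.015,.0314]])
print('seal',fitpose([(d,Ls,S)],[.53,.26,-.27]))
s=np.load('pics/scene.npy',allow_pickle=True).item();q=lambda x,y:[x/6+260-.42,y/6+110-.42]
print('scene: foot bottom front corner',ray(s,q(207,362),z0), 'antenna model corners px',proj(s,(L[:4]*[1,-1,1])@rz(-.268).T+[.536,.262,z0])*6-[259.58*6,109.58*6])
print('seal scene',[ray(s,q(*u),.0314) for u in((160,400),(205,378),(236,402),(192,428))])
print('stubtop scene',ray(s,q(197,385),.05))
E
python3 f2.py
```

```text
[ 0.53567431  0.2605442  -0.26245729  0.06209752] [ 0.6 -0.8 -0.6 -0.9  0.1 -0.4  0.4 -0.6 -0.6  2.9  0.4  2.8 -0.1 -2.2
 -0.  -2.2]
[ 0.53586601  0.26171431 -0.26486971  0.06891723 -0.03566452  0.00633745] [ 0.2  0.3 -0.5  0.2 -0.4 -0.1  0.7 -0.1 -1.5  0.9  1.5  0.9  0.9 -1.
 -1.  -1. ]
foot [ 0.53572351  0.26128131 -0.26685373]
seal (array([ 0.53630185,  0.26747076, -0.2672326 ]), array([-0.06046059,  0.00124521,  0.06041113,  0.00102154]))
scene: foot bottom front corner [0.54296557 0.26227867 0.0657    ] antenna model corners px [[170.09605023 358.07442042]
 [196.27120229 374.88396091]
 [171.25978708 321.92779954]
 [197.77408177 338.67145722]]
seal scene [array([0.51770425, 0.25587323, 0.0314    ]), array([0.53071924, 0.28531098, 0.0314    ]), array([0.55554789, 0.27582757, 0.0314    ]), array([0.54452011, 0.24411922, 0.0314    ])]
stubtop scene [0.53925072 0.25857344 0.05      ]
```

Call:
{"api": "drive_tool", "payload": {"series": [[-1,0,-1,-6,0],[-1,5,0,0,0],[-1,0,0,0,0],[-1,0,0,0,0]]}}

```text
time: 7.37
tool_pos: [0.5374, 0.2697, 0.1496]
tcp_rot: [0.429, 0.562, 0.429, -0.562]
contact_force: [-0.3, 0.4, 0.1]
opening: 0.0129
```

```bash
python3 -c "
from h import *
from plant import get_image
plan([.536,.265,.118],-.265)
for n in('wrist','top','scene'):
    d=get_image(n);np.save('pics/'+n+'.npy',d,allow_pickle=True);cv2.imwrite(f'pics/c_{n}.png',d['image'])
t=cv2.imread('pics/c_wrist.png');cv2.imwrite('pics/c_w2.png',cv2.resize(t[120:320,210:300],None,fx=6,fy=3,interpolation=cv2.INTER_CUBIC))
t=cv2.imread('pics/c_scene.png');cv2.imwrite('pics/c_s2.png',cv2.resize(t[130:190,270:320],None,fx=10,fy=10,interpolation=cv2.INTER_CUBIC))
"
```

```text
t 7.37 tcp [0.5374 0.2697 0.1496] toolx [ 0.  0. -1.] yaw_y -0.267 open 0.0129 F [-0.3  0.4  0.1] q [ 0.45  0.49  1.74 -0.    0.91  0.71]
 d_tool mm [31.6 -0.1  4.9] dist
 turn deg about toolx -0.11
```

View pics/c_w2.png

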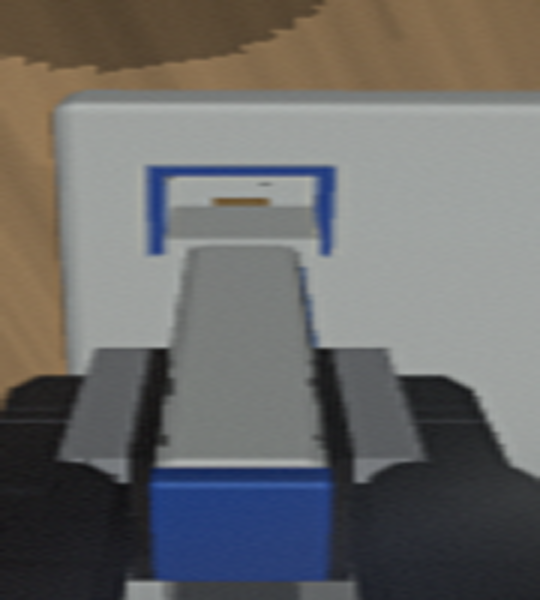

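View pics/c_s2.png

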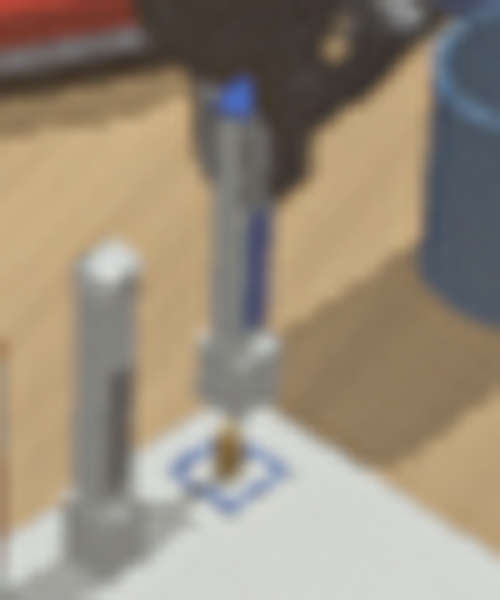

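Run:
```python
from h import *
a=np.array
d=np.load('pics/wrist.npy',allow_pickle=True).item()
W=d['world_to_cam'];print('cam',-W[:3,:3].T@W[:3,3])
k=lambda x,y:[x/6+210-.42,y/3+120-.33]
U=a([k(170,207),k(317,207),k(165,238),k(318,238)])
L=a([[-.01,.01,0],[.01,.01,0],[-.01,.01,.026],[.01,.01,.026]])
for z0 in(.058,.062,.066):
  ff=lambda x:(proj(d,L@rz(x[2]).T+[x[0],x[1],z0])-U).ravel()
  r=least_squares(ff,[.53,.26,-.27]);print('foot',z0,r.x,r.fun.round(1))
print('seal',fitpose([(d,a([[-.015,.015,.0314],[.015,.015,.0314]]),a([k(147,167),k(335,167)]))],[.53,.26,-.27]))
print('stub far edge',[ray(d,k(x,198),z) for x in (214,268) for z in(.05,.045)])
s=np.load('pics/scene.npy',allow_pickle=True).item();q=lambda x,y:[x/10+270-.45,y/10+130-.45]
print('seal scene',np.mean([ray(s,q(*u),.0314) for u in((168,470),(228,432),(291,470),(231,514))],0))
print('foot bottom corners scene',[ [ray(s,q(*u),z).round(4) for u in((198,390),(236,415),(280,390))] for z in(.058,.062,.066)])
```

```text
cam [0.56002515 0.3533732  0.29189389]
foot 0.058 [ 0.53678586  0.26792291 -0.26580198] [ 0.5 -0.2 -0.8 -0.2  0.   0.1  0.3  0.1]
foot 0.062 [ 0.53716158  0.26930522 -0.26580286] [ 0.3 -0.3 -0.6 -0.3 -0.2  0.2  0.5  0.2]
foot 0.066 [ 0.53753735  0.27068773 -0.26580377] [ 0.1 -0.4 -0.4 -0.4 -0.5  0.3  0.8  0.3]
seal (array([ 0.5363577 ,  0.26720817, -0.26583762]), array([-0.18883088,  0.0036038 ,  0.18880187,  0.00352227]))
stub far edge [array([0.5353375, 0.2786475, 0.05     ]), array([0.5348272, 0.2771029, 0.045    ]), array([0.54306122, 0.27654466, 0.05      ]), array([0.54271057, 0.2749566 , 0.045     ])]
seal scene [0.53704419 0.26452489 0.0314    ]
foot bottom corners scene [[array([0.5219, 0.2686, 0.058 ]), array([0.539 , 0.2637, 0.058 ]), array([0.5457, 0.2824, 0.058 ])], [array([0.5241, 0.2644, 0.062 ]), array([0.5411, 0.2595, 0.062 ]), array([0.5478, 0.2781, 0.062 ])], [array([0.5262, 0.2603, 0.066 ]), array([0.5432, 0.2553, 0.066 ]), array([0.5498, 0.2739, 0.066 ])]]
```

Call:
{"api": "drive_tool", "payload": {"series": [[-1,0,0,2.5,0],[-1,0,0,0,0],[-1,0,0,0,0],[-1,0,0,0,0],[-1,0,0,0,0]]}}

```text
time: 7.93
tool_pos: [0.5369, 0.2671, 0.1493]
tcp_rot: [0.429, 0.562, 0.429, -0.562]
contact_force: [-0.2, -0.0, -0.7]
opening: 0.0133
```

```bash
python3 -c "
from h import *
from plant import get_image
plan([.536,.265,.118],-.265)
for n in('wrist','top','scene'):
    d=get_image(n);np.save('pics/'+n+'.npy',d,allow_pickle=True);cv2.imwrite(f'pics/c_{n}.png',d['image'])
t=cv2.imread('pics/c_wrist.png');cv2.imwrite('pics/c_w3.png',cv2.resize(t[165:210,220:290],None,fx=10,fy=10,interpolation=cv2.INTER_CUBIC))
t=cv2.imread('pics/c_scene.png');cv2.imwrite('pics/c_s3.png',cv2.resize(t[130:190,270:320],None,fx=10,fy=10,interpolation=cv2.INTER_CUBIC))
plan([.536,.265,.118],-.265)
"
```

```text
t 7.93 tcp [0.5369 0.2671 0.1493] toolx [ 0.  0. -1.] yaw_y -0.267 open 0.0133 F [-0.2 -0.  -0.7] q [ 0.44  0.49  1.74 -0.    0.91  0.71]
 d_tool mm [31.3 -0.3  2.2] dist
 turn deg about toolx -0.14
t 8.08 tcp [0.5368 0.2671 0.1493] toolx [ 0.  0. -1.] yaw_y -0.267 open 0.0135 F [-0.6  0.1 -0.4] q [0.44 0.49 1.74 0.   0.91 0.71]
 d_tool mm [31.3 -0.2  2.2] dist
 turn deg about toolx -0.14
```

View pics/c_w3.png

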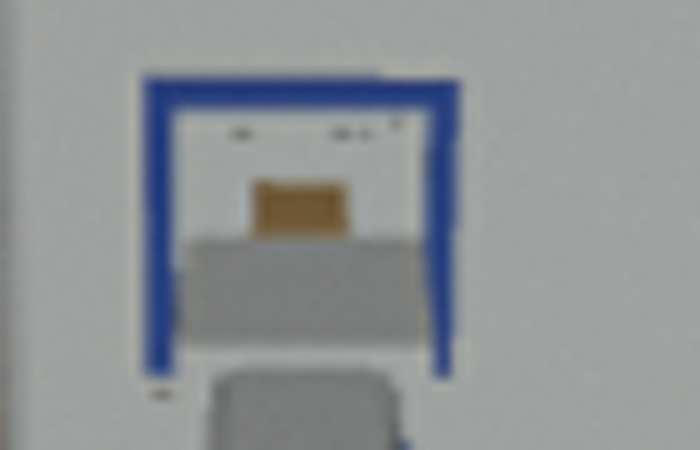

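View pics/c_s3.png

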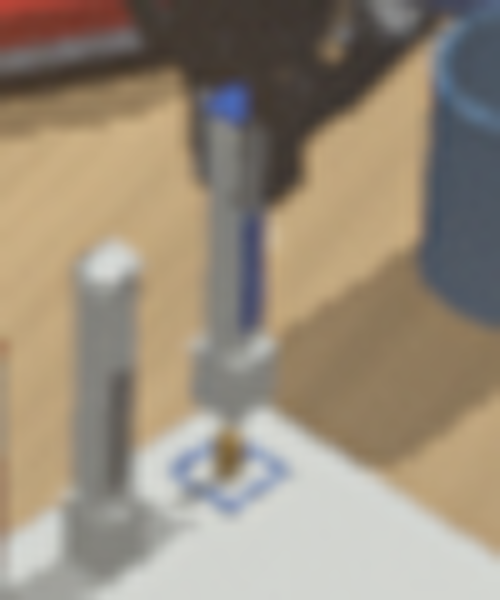

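Run:
```python
from h import *
d=np.load('pics/wrist.npy',allow_pickle=True).item()
k=lambda x,y:[x/10+220-.45,y/10+165-.45]
yd=np.array([.264,.9645]);xd=np.array([.9645,-.264])
c=lambda p,o:(p[:2]-o*yd).round(4)
print('seal',c(ray(d,k(301.5,77),.0314),.015),'stubbase',c(ray(d,k(299,183),.030),.0045))
for z in(.060,.0616,.064): print('foot',z,c(ray(d,k(305,238),z),.01),c(ray(d,k(305,345),z+.026),.01))
s=np.load('pics/scene.npy',allow_pickle=True).item();q=lambda x,y:[x/10+270-.45,y/10+130-.45]
for z in(.060,.0616,.064): print('scene',[(ray(s,q(*u),z)[:2]-o[0]*xd-o[1]*yd).round(4) for u,o in(((194,393),(-.01,-.01)),((233,416),(.01,-.01)),((276,390),(.01,.01)))])
```

```text
seal [0.5365 0.2676] stubbase [0.5362 0.2672]
foot 0.06 [0.5365 0.2661] [0.5365 0.2662]
foot 0.0616 [0.5366 0.2666] [0.5366 0.2668]
foot 0.064 [0.5368 0.2674] [0.5369 0.2676]
scene [array([0.5349, 0.2715]), array([0.5324, 0.2729]), array([0.5333, 0.2726])]
scene [array([0.5357, 0.2698]), array([0.5333, 0.2712]), array([0.5341, 0.2709])]
scene [array([0.537 , 0.2673]), array([0.5345, 0.2687]), array([0.5354, 0.2683])]
```

Call:
{"api": "drive_tool", "payload": {"series": [[-1,8,0,0,0],[-1,4,0,0,0],[-1,4,0,0,0],[-1,2,0,0,0],[-1,0,0,0,0]]}}

```text
time: 8.5
tool_pos: [0.5363, 0.2669, 0.1304]
tcp_rot: [-0.429, -0.562, -0.429, 0.563]
contact_force: [-0.3, 0.0, 0.3]
opening: 0.0134
```

Call:
{"api": "drive_tool", "payload": {"series": [[-1,3,0,0,0],[-1,3,0,0,0],[-1,3,0,0,0],[-1,1,0,0,0],[-1,0,0,0,0]]}}

```text
time: 8.92
tool_pos: [0.5366, 0.267, 0.1209]
tcp_rot: [-0.429, -0.562, -0.429, 0.562]
contact_force: [0.3, 0.4, -0.2]
opening: 0.0136
```

Call:
{"api": "drive_tool", "payload": {"series": [[-1,1,0,0,0],[-1,1,0,0,0],[-1,0.5,0,0,0],[-1,0,0,0,0]]}}

```text
time: 9.25
tool_pos: [0.5368, 0.2671, 0.1188]
tcp_rot: [-0.429, -0.562, -0.429, 0.562]
contact_force: [-0.7, 0.7, -0.9]
opening: 0.0134
```

```bash
python3 -c "
from h import *
from plant import get_image
plan([.536,.265,.118],-.265)
for n in('wrist','top','scene'):
    d=get_image(n);np.save('pics/'+n+'.npy',d,allow_pickle=True);cv2.imwrite(f'pics/c_{n}.png',d['image'])
t=cv2.imread('pics/c_wrist.png');cv2.imwrite('pics/c_w4.png',cv2.resize(t[165:240,220:290],None,fx=8,fy=8,interpolation=cv2.INTER_CUBIC))
t=cv2.imread('pics/c_scene.png');cv2.imwrite('pics/c_s4.png',cv2.resize(t[130:190,250:320],None,fx=9,fy=9,interpolation=cv2.INTER_CUBIC))
"
```

```text
t 9.25 tcp [0.5368 0.2671 0.1188] toolx [-0. -0. -1.] yaw_y -0.267 open 0.0134 F [-0.7  0.7 -0.9] q [0.44 0.53 1.76 0.   0.85 0.71]
 d_tool mm [ 0.8 -0.2  2.2] dist
 turn deg about toolx -0.14
```

View pics/c_w4.png

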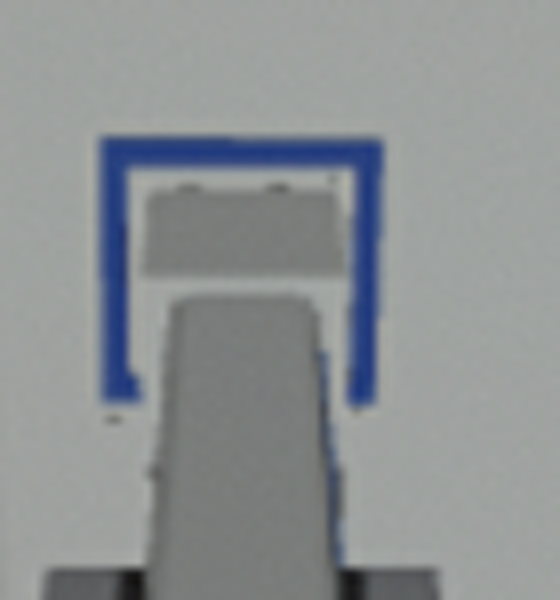

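View pics/c_s4.png

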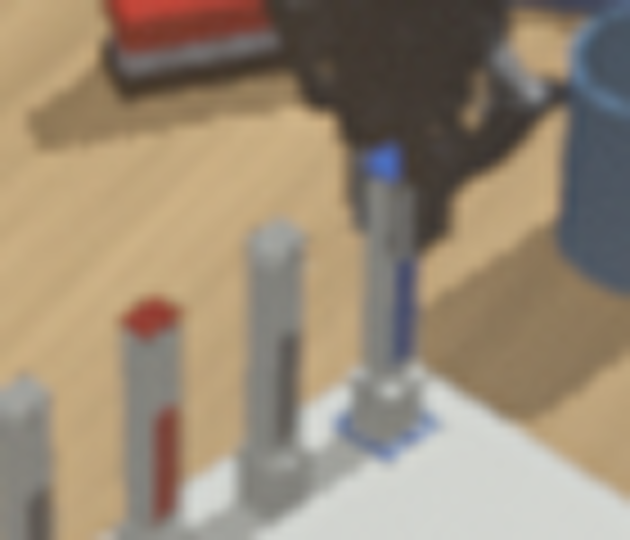

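Call:
{"api": "drive_tool", "payload": {"series": [[-1,0.5,0,0,0],[-1,0.5,0,0,0],[-1,0,0,0,0]]}}

```text
time: 9.65
tool_pos: [0.5368, 0.267, 0.1177]
tcp_rot: [-0.429, -0.562, -0.429, 0.562]
contact_force: [0.9, -0.5, 0.7]
opening: 0.0137
```

Call:
{"api": "drive_tool", "payload": {"series": [[-1,0.5,0,0,0],[-1,0.5,0,0,0],[-1,0,0,0,0]]}}

```text
time: 9.9
tool_pos: [0.537, 0.2672, 0.1177]
tcp_rot: [0.429, 0.562, 0.429, -0.562]
contact_force: [-1.9, -1.3, 7.6]
opening: 0.0131
```

Call:
{"api": "drive_tool", "payload": {"series": [[1,0,0,0,0],[1,0,0,0,0],[1,0,0,0,0],[1,0,0,0,0],[1,0,0,0,0]]}}

```text
time: 10.32
tool_pos: [0.5368, 0.267, 0.1167]
tcp_rot: [-0.429, -0.562, -0.429, 0.562]
contact_force: [-0.6, 0.2, -0.3]
opening: 0.0735
```

Call:
{"api": "drive_tool", "payload": {"series": [[1,-20,0,0,0],[1,-40,0,0,0],[1,-40,0,0,0],[1,-20,0,0,0],[1,0,0,0,0]]}}

```text
time: 10.73
tool_pos: [0.5396, 0.2684, 0.2425]
tcp_rot: [0.43, 0.565, 0.428, -0.559]
contact_force: [0.6, 0.0, -0.3]
opening: 0.0853
```

```bash
python3 -c "
from h import *
from plant import get_image
plan([.502,.149,.27],-.265)
for n in('wrist','top','scene'):
    d=get_image(n);np.save('pics/'+n+'.npy',d,allow_pickle=True);cv2.imwrite(f'pics/d_{n}.png',d['image'])
t=cv2.imread('pics/d_scene.png');cv2.imwrite('pics/d_s.png',cv2.resize(t[130:240,230:340],None,fx=5.4,fy=5.4,interpolation=cv2.INTER_CUBIC))
"
```

```text
t 10.73 tcp [0.5396 0.2684 0.2425] toolx [ 0.009  0.004 -1.   ] yaw_y -0.267 open 0.0853 F [ 0.6  0.  -0.3] q [0.44 0.37 1.68 0.   1.08 0.71]
 d_tool mm [-28.3  -4.5 124.9] dist
 turn deg about toolx -0.14
```

View pics/d_wrist.png

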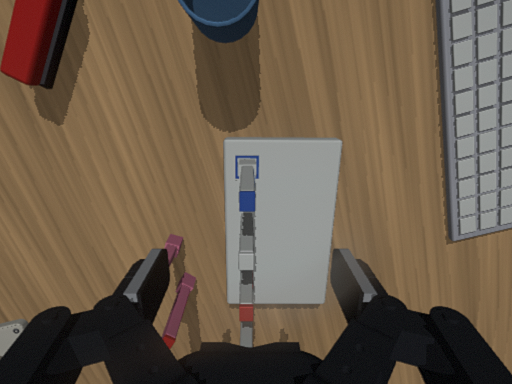

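View pics/d_s.png

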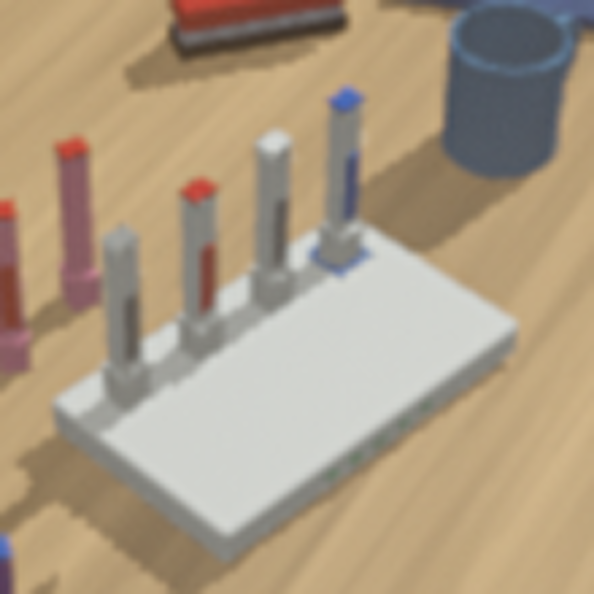

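Call:
{"api": "drive_tool", "payload": {"series": [[1,-10,0,40,0],[1,-10,0,40,0],[1,0,0,41,0],[1,0,0,0,0],[1,0,0,0,0]]}}

```text
time: 11.3
tool_pos: [0.5035, 0.1485, 0.2553]
tcp_rot: [-0.428, -0.562, -0.428, 0.564]
contact_force: [-0.6, -0.4, -0.0]
opening: 0.0852
```

```bash
python3 -c "
from h import *
from plant import get_image
plan([.505,.150,.118],-.265)
for n in('wrist',):
    d=get_image(n);np.save('pics/'+n+'.npy',d,allow_pickle=True);cv2.imwrite(f'pics/e_{n}.png',d['image'])
plan([.505,.150,.118],-.265)
"
```

```text
t 11.3 tcp [0.5035 0.1485 0.2553] toolx [-0.003 -0.001 -1.   ] yaw_y -0.27 open 0.0852 F [-0.6 -0.4 -0. ] q [0.26 0.25 1.83 0.   1.07 0.53]
 d_tool mm [137.3   1.4  -2.1] dist
 turn deg about toolx -0.31
t 11.35 tcp [0.5042 0.1497 0.2555] toolx [-0.002 -0.    -1.   ] yaw_y -0.269 open 0.0852 F [-0.1 -0.5 -0.1] q [0.27 0.25 1.82 0.   1.07 0.53]
 d_tool mm [137.5   1.   -0.6] dist
 turn deg about toolx -0.24
```

View pics/e_wrist.png

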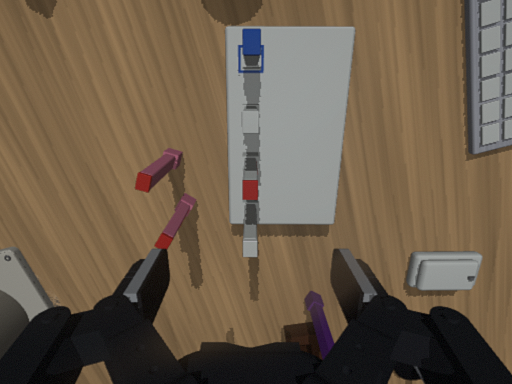

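```bash
python3 -c "
from h import *
d=np.load('pics/wrist.npy',allow_pickle=True).item()
print([ray(d,u,.155).round(4) for u in((250,189.5),(250,121),(250,246.5),(252,42))],d['image'][189,250])"
```

```text
[array([0.5042, 0.1526, 0.155 ]), array([0.5201, 0.2103, 0.155 ]), array([0.4887, 0.0967, 0.155 ]), array([0.5371, 0.2663, 0.155 ])] [ 41  42 132]
```

Call:
{"api": "drive_tool", "payload": {"series": [[1,30,0,0,0],[1,30,0,0,0],[1,30,0,0,0],[1,0,0,0,0],[1,0,0,0,0]]}}

```text
time: 11.77
tool_pos: [0.5037, 0.151, 0.165]
tcp_rot: [-0.429, -0.56, -0.43, 0.564]
contact_force: [0.9, -0.3, 0.2]
opening: 0.0856
```

```bash
python3 -c "
from h import *
from plant import get_image
plan([.505,.150,.118],-.265)
d=get_image('wrist');np.save('pics/wrist.npy',d,allow_pickle=True);cv2.imwrite(f'pics/e2.png',d['image'])
"
```

```text
t 11.77 tcp [0.5037 0.151  0.165 ] toolx [-0.005 -0.001 -1.   ] yaw_y -0.266 open 0.0856 F [ 0.9 -0.3  0.2] q [0.27 0.37 1.9  0.   0.88 0.53]
 d_tool mm [47.   1.8  0.5] dist
 turn deg about toolx -0.07
```

View pics/e2.png

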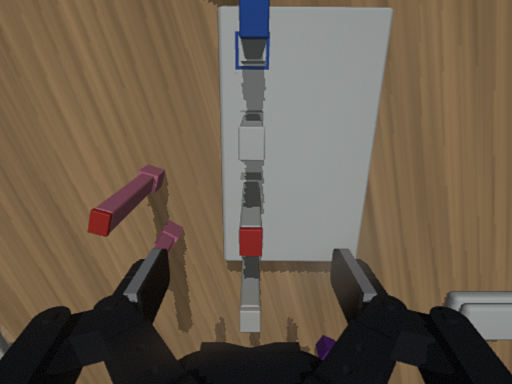

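The red top at (251,241) sits on a white body on the router and is the failing antenna. The ones at (100,220) and (168,235) have pink bodies on the desk, so they are look-alikes. Descending and gripping.

Call:
{"api": "drive_tool", "payload": {"series": [[1,25,1,0,0],[1,22,0,0,0],[1,0,0,0,0],[-1,0,0,0,0],[-1,0,0,0,0]]}}

```text
time: 12.23
tool_pos: [0.5071, 0.1507, 0.1217]
tcp_rot: [0.429, 0.563, 0.429, -0.561]
contact_force: [1.0, -0.1, -0.7]
opening: 0.064
```

Call:
{"api": "drive_tool", "payload": {"series": [[-1,0,0,0,0],[-1,0,0,0,0],[-1,0,0,0,0],[-1,0,0,0,0],[-1,0,0,0,0]]}}

```text
time: 12.65
tool_pos: [0.5057, 0.1503, 0.1206]
tcp_rot: [0.429, 0.562, 0.429, -0.562]
contact_force: [-2.7, 1.0, 6.7]
opening: 0.0134
```

Call:
{"api": "drive_tool", "payload": {"series": [[-1,0,0,0,0],[-1,0,0,0,0]]}}

```text
time: 12.82
tool_pos: [0.5057, 0.1503, 0.1206]
tcp_rot: [0.429, 0.562, 0.429, -0.562]
contact_force: [-4.0, 0.5, 7.1]
opening: 0.0133
```

```bash
python3 -c "
from h import *
from plant import get_image
plan([.505,.150,.118],-.265)
d=get_image('wrist');np.save('pics/wrist.npy',d,allow_pickle=True);cv2.imwrite(f'pics/e3.png',d['image'])
"
```

```text
t 12.82 tcp [0.5057 0.1503 0.1206] toolx [-0.  0. -1.] yaw_y -0.268 open 0.0133 F [-4.   0.5  7.1] q [0.27 0.44 1.92 0.   0.78 0.53]
 d_tool mm [ 2.6 -0.6  0.5] dist
 turn deg about toolx -0.15
```

View pics/e3.png

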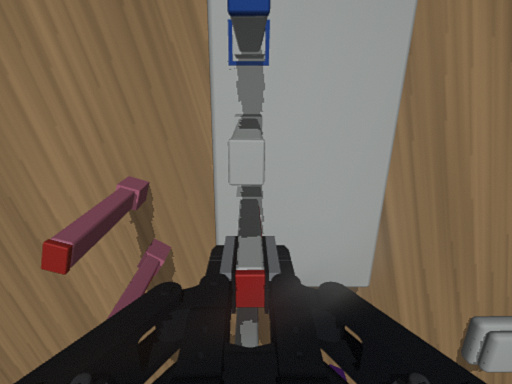

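Call:
{"api": "drive_tool", "payload": {"series": [[-1,-10,0,0,0],[-1,-20,0,0,0],[-1,-20,0,0,0],[-1,-10,0,0,0],[-1,0,0,0,0]]}}

```text
time: 13.28
tool_pos: [0.5075, 0.1505, 0.1825]
tcp_rot: [0.43, 0.564, 0.428, -0.561]
contact_force: [1.5, 0.6, 0.3]
opening: 0.0134
```

Call:
{"api": "drive_tool", "payload": {"series": [[-1,-30,0,0,0],[-1,-35,0,0,0],[-1,-35,0,0,0],[-1,-30,0,0,0],[-1,0,0,0,0]]}}

```text
time: 13.7
tool_pos: [0.5086, 0.1509, 0.3154]
tcp_rot: [0.43, 0.565, 0.428, -0.559]
contact_force: [0.4, -0.3, 0.5]
opening: 0.0131
```

```bash
python3 -c "
from h import *
from plant import get_image
plan([.512,-.314,.30],.085)
for n in('scene','wrist'):
    d=get_image(n);cv2.imwrite(f'pics/g_{n}.png',d['image'])
cv2.imwrite('pics/g_s.png',cv2.resize(cv2.imread('pics/g_scene.png')[80:240,200:340],None,fx=3.7,fy=3.7,interpolation=cv2.INTER_CUBIC))
"
```

```text
t 13.7 tcp [0.5086 0.1509 0.3154] toolx [ 0.009  0.002 -1.   ] yaw_y -0.267 open 0.0131 F [ 0.4 -0.3  0.5] q [ 0.27  0.19  1.76 -0.    1.19  0.53]
 d_tool mm [ 14.3 126.  447.5] dist
 turn deg about toolx -20.19
```

View pics/g_s.png

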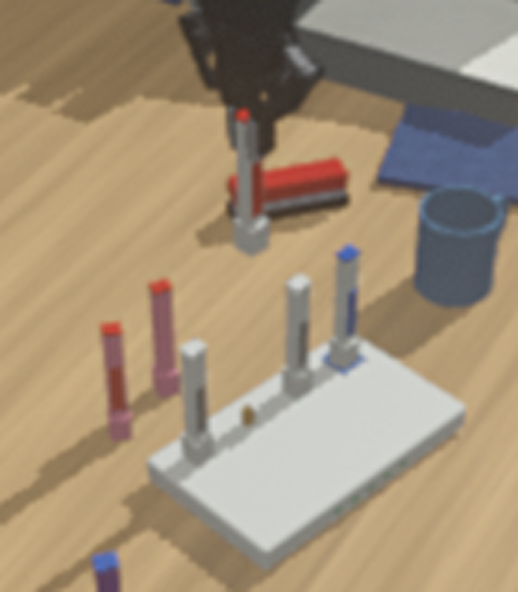

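Call:
{"api": "drive_tool", "payload": {"series": [[-1,0,9,30,-2.5],[-1,0,9,38,-2.5],[-1,0,7,39,-2.5],[-1,0,5,39,-2.5],[-1,0,3,39,-2.5]]}}

```text
time: 14.22
tool_pos: [0.5043, -0.0398, 0.3074]
tcp_rot: [-0.487, -0.511, -0.489, 0.512]
contact_force: [1.0, 0.6, -0.6]
opening: 0.0134
```

Call:
{"api": "drive_tool", "payload": {"series": [[-1,0,2,39,-2.5],[-1,0,0,39,-2.5],[-1,0,-2,39,-2.5],[-1,0,-3,39,0],[-1,0,-3,30,0]]}}

```text
time: 14.63
tool_pos: [0.5034, -0.227, 0.3072]
tcp_rot: [0.519, 0.479, 0.521, -0.48]
contact_force: [0.8, -0.2, -0.6]
opening: 0.0134
```

```bash
python3 -c "
from h import *
plan([.512,-.314,.251],.085)"
```

```text
t 14.63 tcp [ 0.5034 -0.227   0.3072] toolx [-0.004  0.001 -1.   ] yaw_y 0.081 open 0.0134 F [ 0.8 -0.2 -0.6] q [-0.44  0.24  1.71 -0.    1.19 -0.53]
 d_tool mm [56.1  1.7 87.5] dist
 turn deg about toolx -0.24
```

Call:
{"api": "drive_tool", "payload": {"series": [[-1,15,1,30,0],[-1,15,0,30,0],[-1,15,0,20,0],[-1,10,0,7,0],[-1,0,0,0,0]]}}

```text
time: 15.05
tool_pos: [0.5107, -0.3114, 0.25]
tcp_rot: [0.517, 0.479, 0.522, -0.48]
contact_force: [-0.5, 0.6, -0.7]
opening: 0.0135
```

Call:
{"api": "drive_tool", "payload": {"series": [[-1,0,0,0,0],[-1,0,0,0,0],[-1,0,0,0,0]]}}

```text
time: 15.3
tool_pos: [0.5133, -0.3102, 0.2555]
tcp_rot: [0.521, 0.479, 0.52, -0.479]
contact_force: [0.2, -0.3, -0.3]
opening: 0.0132
```

```bash
python3 -c "
from h import *
from plant import get_image
plan([.512,-.314,.251],.085)
for n in('wrist','top','scene'):
    d=get_image(n);np.save('pics/'+n+'.npy',d,allow_pickle=True);cv2.imwrite(f'pics/k_{n}.png',d['image'])
t=cv2.imread('pics/k_scene.png');cv2.imwrite('pics/k_s.png',cv2.resize(t[180:360,120:280],None,fx=3.3,fy=3.3,interpolation=cv2.INTER_CUBIC))
t=cv2.imread('pics/k_top.png');cv2.imwrite('pics/k_t.png',cv2.resize(t[130:250,270:390],None,fx=5,fy=5,interpolation=cv2.INTER_CUBIC))
"
```

```text
t 15.3 tcp [ 0.5133 -0.3102  0.2555] toolx [ 0.001 -0.    -1.   ] yaw_y 0.083 open 0.0132 F [ 0.2 -0.3 -0.3] q [-0.56  0.36  1.67  0.    1.11 -0.65]
 d_tool mm [ 4.5 -1.6  3.7] dist
 turn deg about toolx -0.12
```

View pics/k_s.png

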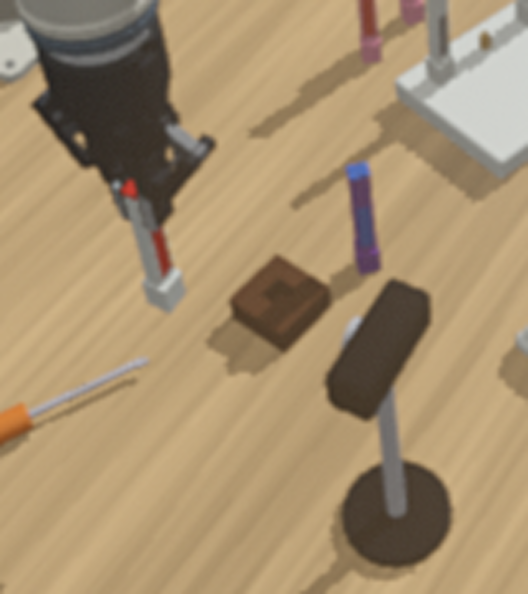

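View pics/k_wrist.png

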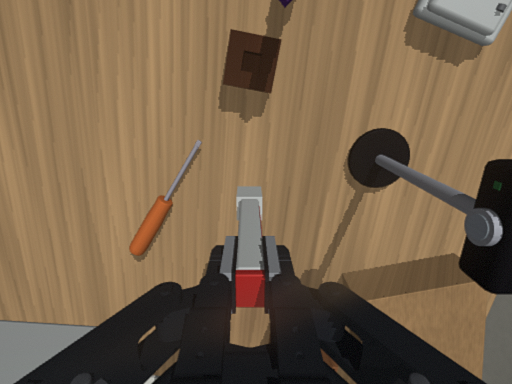

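View pics/k_t.png

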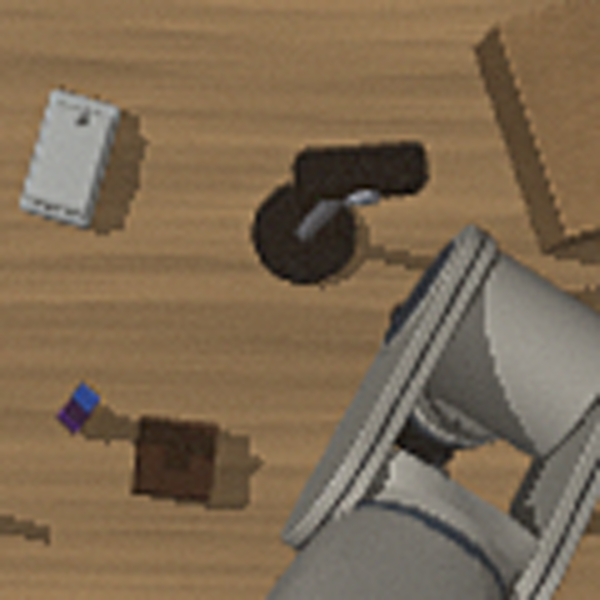

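Call:
{"api": "drive_tool", "payload": {"series": [[-1,4,-1,2,0],[-1,0,0,0,0],[-1,0,0,0,0],[-1,0,0,0,0],[-1,0,0,0,0]]}}

```text
time: 15.87
tool_pos: [0.5121, -0.3134, 0.2509]
tcp_rot: [0.52, 0.479, 0.52, -0.479]
contact_force: [0.6, 0.4, 0.4]
opening: 0.0132
```

Run:
```python
from h import *
from plant import get_image,monitor
plan([.512,-.314,.251],.085)
W=get_image('wrist');S=get_image('scene');T=get_image('top')
cv2.imwrite('pics/m_w.png',cv2.resize(W['image'][130:320,200:512],None,fx=2.5,fy=2.5,interpolation=cv2.INTER_CUBIC))
cv2.imwrite('pics/m_s.png',cv2.resize(S['image'][230:280,150:185],None,fx=11,fy=11,interpolation=cv2.INTER_CUBIC))
cv2.imwrite('pics/m_r.png',cv2.resize(S['image'][130:240,230:340],None,fx=5.4,fy=5.4,interpolation=cv2.INTER_CUBIC))
for n,d in(('W',W),('S',S),('T',T)): np.save(f'pics/f{n}.npy',d,allow_pickle=True)
s=monitor.state();print(s['qvel'].round(4))
```

```text
t 15.87 tcp [ 0.5121 -0.3134  0.2509] toolx [ 0. -0. -1.] yaw_y 0.082 open 0.0132 F [0.6 0.4 0.4] q [-0.57  0.37  1.67  0.    1.11 -0.65]
 d_tool mm [-0.1 -0.1  0.6] dist
 turn deg about toolx -0.2
[ 0.0004 -0.0023 -0.0014  0.0007  0.0032 -0.0004]
```

View pics/m_w.png

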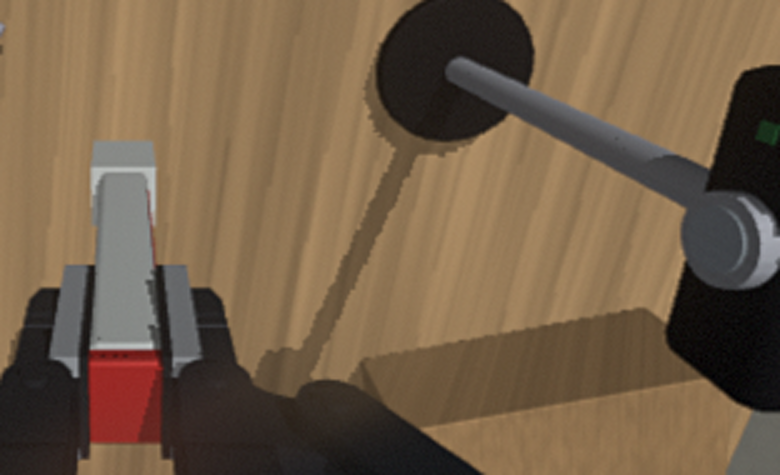

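View pics/m_s.png

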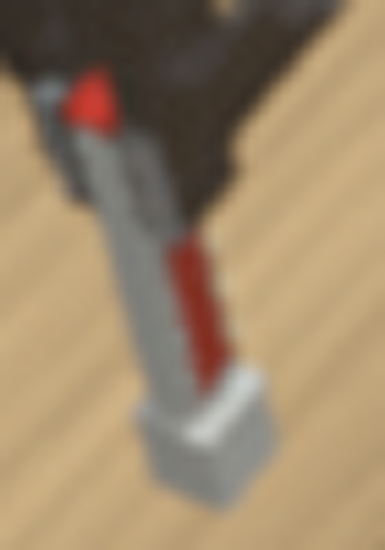

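View pics/m_r.png

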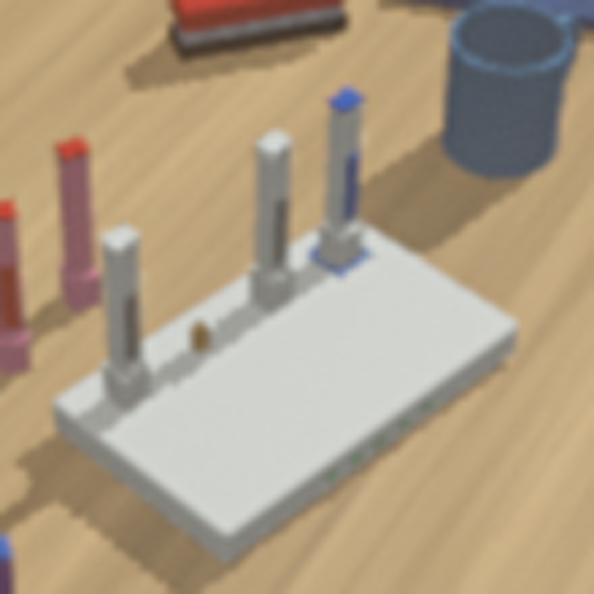

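Run:
```python
from h import *
W,S,T=[np.load(f'pics/f{n}.npy',allow_pickle=True).item() for n in 'WST']
w=lambda x,y:(x/2.5+200-.3,y/2.5+130-.3)
print('lens W',ray(W,w(712,238),.22),'foot',ray(W,w(455,70),0))
print('strip pred px',proj(S,[.5121+.007*np.cos(.083),-.3134+.007*np.sin(.083),.220]),'meas',200/11+150-.45,312/11+230-.45)
for z in(.202,.238):
  p,q=ray(W,w(738,78),z),ray(W,w(668,325),z);print(z,p,q,np.arctan2(q[0]-p[0],-(q[1]-p[1])),np.linalg.norm(p-q))
```

```text
lens W [ 0.66842926 -0.29750794  0.22      ] foot [ 0.69614204 -0.29803774  0.        ]
strip pred px [[168.04399558 257.18992039]] meas 167.7318181818182 257.9136363636364
0.202 [ 0.67557087 -0.25733544  0.202     ] [ 0.68223469 -0.3348105   0.202     ] 0.08580126761370628 0.07776111641402562
0.238 [ 0.64351986 -0.25161667  0.238     ] [ 0.64892835 -0.31449691  0.238     ] 0.0858012676137051 0.06311241092305954
```

```bash
python3 -c "
from plant import manip
print(manip.close_job())"
```

```text
the job is handed in; nothing more can be done
None
```

The spare antenna is on the free stub and let go, and the failing antenna is held up in front of the webcam. I handed the job in at about 16 s of the 61 s. The simulator gave no verdict, so what follows is from my own checks.

- **Spare:** I pushed it down until it met the router with about 8 N at the expected height, then opened the fingers. Later pictures show it upright inside the blue seal, strip to the front, in line with the good antennas.
- **Failing antenna:** after that I lifted it straight off its stub and carried it to the webcam.
    - **Strip position:** the middle of the red strip is at about (0.519, -0.313, 0.220). The webcam measurements put the point 15 cm before the lens at about (0.519, -0.311, 0.220).
    - **Attitude:** the antenna is upright, and its strip faces the lens to within about 0.01 rad.
    - **Hold:** it is steady in the grip, with the fingers 13 mm apart.
- **Other things:** both good antennas still stand on their stubs. The mug and stapler and the look-alikes in the last view looked untouched, and the force readings on the way to the webcam showed no contact.
- **Disagreements:** the cameras differed by 2–4 mm at first. I settled the fit by comparing the antenna's foot with the seal in the same wrist picture. One sideways correction came out about 2 mm too far, and I took it back before lowering the spare.

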